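# Change over the dish pots in the benchtop incubator

### The arm

A 6-joint arm with a two-finger parallel gripper is mounted at the origin on the work surface. World frame = base frame: x ahead of the robot, y to its left, z up, the work surface at z = 0. Lengths are in m, angles in rad, forces in N, time in s.
With the tool pointing down it reaches from about 0.35 to 0.775 m from the base axis. Payload 5.5 kg.
Tool frame: the origin (TCP) lies on the mounting face of the last link; the fingertips stand 173 mm ahead of it and the grasp point (between the pads) lies 155 mm ahead of it; z points along the fingers, y is the direction in which the jaws open and shut (so a half turn about z gives the same grasp; the last joint's range is limited). The gripper opens to 85 mm and grips with 20 to 120 N. Pads are 22 mm wide; open, the fingers measure 114 mm over their backs; the gripper's body (76 mm by 85 mm) begins 54 mm behind the grasp point. The pads swing forward as they close: fully open they stand 13 mm farther back than shut.
Start: joints at [-1.331, 0.313, 0.046, 1.304, 0, 1.431], TCP at [0.213, -0.534, 0.405] pointing down, gripper open.
Joint ranges: [-2.76, 2.76], [-0.86, 1.69], [-1.03, 1.26], [-2.2, 2.34], [-1.47, 1.5], [-3.14, 3.14]. Speed limits (rad/s): [2.57, 2.57, 3.14, 3.14, 3.14, 3.14].

### API

Orientations are given as a unit quaternion [w, x, y, z].
In Python, from workcell import * gives the robot as it stands. The module is installed in compiled form; this text tells all that it offers.
- The arm moves only by the shell command python3 -m crank 'ROWS' [FORCE]. ROWS is JSON, a list of rows, each a list of 7 numbers: the shift along the tool's x, y, z in mm, then the turn, a rotation vector about the tool's x, y, z in degrees, then the opening, from 0 (shut) to 1 (fully open). A call has exactly 8 rows; each row shifts and turns the commanded pose from where the row before left it, along the tool's axes as they then stand; what a row does not reach is not made up. A row lasts 1/8 s, in which the tool goes at most 62.5 mm and 10.7 degrees, less where a joint would pass 70% of its speed; a pose out of reach is approached as far as the arm can. A call with a gripper value outside its range is refused whole. The fingers move at their own pace and stop on an object; FORCE is the grip in N (left out, the last holds). Time passes only in rows, so rows that do not move let the fingers close, or fill a call up. It gives the time, the measured TCP pose, the force and the opening at its end, in the units of the state.
- get_state(): the state, without advancing time (a new reading comes with each control period).
- read_camera(name): name is "scene" or "side" or "wrist"; returns the picture (420x560x3 uint8, blue, green, red); there is no depth.
- calibration(name): a dict with "fx", "fy", "cx", "cy" (pixels), "k1" (the pictures are not rectified: a ray, as slopes to the right and down, at radius r is drawn at 1 + k1 r^2 times it, then the intrinsics apply), "extrinsics" (4x4, takes a point from world to camera coordinates). Camera axes: x right, y down, z forward; pixel columns grow to the right and rows downward; lengths in m; the calibration is good to about 2 mm. A picture is of the moment at which its call begins: read the wrist's pose just before it. calibration takes no time and is no camera call; for the wrist camera it gives the pose at the moment of the call.
- hand_in(): hands the job in, once; it reports no verdict.
The state is a dict: "clock": time; "joint_pos": joint angles; "qvel": joint speeds; "tau": joint torques, N m; "tcp_pos": TCP position; "orientation": TCP orientation; "wrist_force": force on the tool from outside, world axes, zero at the start; "ft_torque": the same for the moment, N m; "finger_gap": finger opening in m.
Only numpy, scipy, OpenCV 4.12 (cv2) and the standard library are available. Lean on these libraries where they do the work, as an engineer would, in place of code of your own. Each camera call takes 0.05 s, during which the arm holds its last target.

### The job

Change over the dish pots in the small incubator: swing its door wide open by the handle post, lift every finished pot (the ones inside, on the tray carried by the door) into the shallow steel out-tray, and stand every fresh pot waiting on the bench on the door's tray. All pots must stand upright, flat on the tray floor and not on a rim or on each other. Then push the door fully shut so that it seats on its catch, and only after that press the start button on the control box fully down; leave the other things on the bench where they are.

Things in the scene. Friction and masses are not known exactly. Their poses are not given: they have to be found in the camera images.
- incubator: fixed white incubator, 245 mm wide, 250 deep; chamber 100 mm high with a clear roof (underside at 94 mm) and a 213 mm wide opening, rear housing 120 mm high. Origin: on the bench, at the foot of the door's vertical hinge axis; the front faces -x; the closed door runs from here along -y.
- hinge (a point): foot of the door's vertical hinge axis, at bench height, axes as the incubator. The door panel is 205 mm wide from this axis to its free edge, 12 mm thick (6 mm either side of the axis), from 14 to 92 mm above the bench.
- door (a joint): angle of the door, rad: 0 closed and seated, grows as the free edge swings out to the front (clockwise from above), stop at 1.7. A spring catch at the free edge: about 5 to 10 N at the post pulls the door off it, or pushes it home over the last 0.12 rad; short of that the door stays ajar. Otherwise light friction: it stays where it is left.
- post (a point): door handle: centre of the top of an upright round steel post, 14 mm diameter, from 48 to 105 mm above the bench, its axis 46 mm in front of the panel's mid-plane and 160 mm along the door from the hinge axis; moves with the door. Axes of the door. A 14 mm wide arm joins it to the panel at 48 to 58 mm height.
- tray (a point): tray on the inside of the door, swinging out with it: centre of its inner floor, 20 mm above the bench, 61 mm in x and -87.5 in y from the hinge axis. Floor 102 mm (x, away from the panel) by 127 (y, along the door, +y toward the hinge), rim 14 mm high on three sides; the panel is the fourth side, 55 mm to -x. Holds four pots, at x +-24, y +-32 mm.
- out_tray: shallow open steel out-tray, 130 mm (x) by 100 mm (y), 25 mm high, 5 mm walls, fixed on the bench; origin: centre of its underside.
- out_tray_in (a point): centre of the inner floor of the out-tray, 5 mm above the bench, axes as the out-tray; inner floor 120 (x) by 90 mm (y).
- start (a joint): travel of the start button, m: 0 up, 0.006 fully down; about 5 N presses it fully down, it springs back.
- start_top (a point): centre of the top of the start button, round, 28 mm diameter, on the low white control box (90 x 120 mm, 35 mm high); press it straight down.
- fresh1: Fresh round dish pot: glass base with a flat aluminium lid, 40 mm diameter, 20 mm high, with an upright black stem in the middle of the lid (14 mm diameter, top at 56 mm) to hold it by; about 70 g. Origin: centre of the underside, z up when standing. It waits on the bench; may be absent.
- fresh2: Fresh round dish pot: glass base with a flat aluminium lid, 40 mm diameter, 20 mm high, with an upright black stem in the middle of the lid (14 mm diameter, top at 56 mm) to hold it by; about 70 g. Origin: centre of the underside, z up when standing. It waits on the bench; may be absent.
- fresh3: Fresh round dish pot: glass base with a flat aluminium lid, 40 mm diameter, 20 mm high, with an upright black stem in the middle of the lid (14 mm diameter, top at 56 mm) to hold it by; about 70 g. Origin: centre of the underside, z up when standing. It waits on the bench; may be absent.
- fresh4: Fresh round dish pot: glass base with a flat aluminium lid, 40 mm diameter, 20 mm high, with an upright black stem in the middle of the lid (14 mm diameter, top at 56 mm) to hold it by; about 70 g. Origin: centre of the underside, z up when standing. It waits on the bench; may be absent.
- done1: Finished round dish pot: glass base with a flat aluminium lid, 40 mm diameter, 20 mm high, with an upright black stem in the middle of the lid (14 mm diameter, top at 56 mm) to hold it by; about 70 g. Origin: centre of the underside, z up when standing. At the start it stands on the door tray inside the closed incubator; may be absent.
- done2: Finished round dish pot: glass base with a flat aluminium lid, 40 mm diameter, 20 mm high, with an upright black stem in the middle of the lid (14 mm diameter, top at 56 mm) to hold it by; about 70 g. Origin: centre of the underside, z up when standing. At the start it stands on the door tray inside the closed incubator; may be absent.
- beaker: bystander: small glass beaker, 48 mm diameter, 50 mm high; origin under its centre.
- slide_box: bystander: black slide box, 90 x 60 mm, 32 mm high; origin under its centre.
- pen: bystander: marker pen, 120 mm long (x), 11 mm thick; origin under its centre.

How it is judged:
On the way, in this order (a step that is already met when the one before it is completed fails the run):
1. the incubator door is swung wide open (past 1.2 rad) (value of joint door above 1.2 rad), for 0.2 s.
2. with the door open (past 0.5 rad), every finished pot stands in the out-tray and every fresh pot stands on the door's tray, let go and still (x of fresh1 in the frame of tray between -0.037 and 0.037 m and y of fresh1 in the frame of tray between -0.05 and 0.05 m and z of fresh1 in the frame of tray between -0.008 and 0.008 m and angle between each of fresh1, fresh2, fresh3, fresh4, done1, done2's own z axis and vertical below 0.15 rad and x of fresh2 in the frame of tray between -0.037 and 0.037 m and y of fresh2 in the frame of tray between -0.05 and 0.05 m and z of fresh2 in the frame of tray between -0.008 and 0.008 m and x of fresh3 in the frame of tray between -0.037 and 0.037 m and y of fresh3 in the frame of tray between -0.05 and 0.05 m and z of fresh3 in the frame of tray between -0.008 and 0.008 m and x of fresh4 in the frame of tray between -0.037 and 0.037 m and y of fresh4 in the frame of tray between -0.05 and 0.05 m and z of fresh4 in the frame of tray between -0.008 and 0.008 m and x of done1 in the frame of out_tray_in between -0.047 and 0.047 m and y of done1 in the frame of out_tray_in between -0.032 and 0.032 m and z of done1 in the frame of out_tray_in between -0.008 and 0.008 m and x of done2 in the frame of out_tray_in between -0.047 and 0.047 m and y of done2 in the frame of out_tray_in between -0.032 and 0.032 m and z of done2 in the frame of out_tray_in between -0.008 and 0.008 m and linear speed of each of fresh1, fresh2, fresh3, fresh4, done1, done2 below 0.02 m/s and value of joint door above 0.5 rad and contact force between the fingers and fresh1 below 0.2 N and contact force between the fingers and fresh2 below 0.2 N and contact force between the fingers and fresh3 below 0.2 N and contact force between the fingers and fresh4 below 0.2 N and contact force between the fingers and done1 below 0.2 N and contact force between the fingers and done2 below 0.2 N), for 0.3 s.
3. the door is pushed shut and seated on its catch (below 0.03 rad) (value of joint door below 0.03 rad), for 0.4 s.
4. the start button is pressed down (more than 4.5 mm) with the door shut (value of joint start above 0.0045 m and value of joint door below 0.03 rad), for 0.1 s.
At the end, for the whole second after the job is handed in: Door seated shut (below 0.03 rad). All at rest and upright (0.15 rad): fresh pots on the door tray floor (within 37 mm in x, 50 in y, 8 in height of its centre), finished pots on the out-tray floor (within 47 mm in x, 32 in y, 8 in height) (x of fresh1 in the frame of tray between -0.037 and 0.037 m and y of fresh1 in the frame of tray between -0.05 and 0.05 m and z of fresh1 in the frame of tray between -0.008 and 0.008 m and angle between each of fresh1, fresh2, fresh3, fresh4, done1, done2's own z axis and vertical below 0.15 rad and x of fresh2 in the frame of tray between -0.037 and 0.037 m and y of fresh2 in the frame of tray between -0.05 and 0.05 m and z of fresh2 in the frame of tray between -0.008 and 0.008 m and x of fresh3 in the frame of tray between -0.037 and 0.037 m and y of fresh3 in the frame of tray between -0.05 and 0.05 m and z of fresh3 in the frame of tray between -0.008 and 0.008 m and x of fresh4 in the frame of tray between -0.037 and 0.037 m and y of fresh4 in the frame of tray between -0.05 and 0.05 m and z of fresh4 in the frame of tray between -0.008 and 0.008 m and x of done1 in the frame of out_tray_in between -0.047 and 0.047 m and y of done1 in the frame of out_tray_in between -0.032 and 0.032 m and z of done1 in the frame of out_tray_in between -0.008 and 0.008 m and x of done2 in the frame of out_tray_in between -0.047 and 0.047 m and y of done2 in the frame of out_tray_in between -0.032 and 0.032 m and z of done2 in the frame of out_tray_in between -0.008 and 0.008 m and linear speed of each of fresh1, fresh2, fresh3, fresh4, done1, done2 below 0.02 m/s and value of joint door below 0.03 rad); the robot touches nothing.
It fails at once if a bystander (beaker, slide box or pen) is moved by more than 60 mm or knocked over (distance of any of beaker, slide_box, pen from where it was at the start of the episode above 0.06 m or angle between any of beaker, slide_box, pen's own z axis and vertical above 0.7 rad).
Of fresh1, fresh2, fresh3, fresh4 only 3 to 4 are there at a start; the rules pass over those that are not, and their reading is None.
Of done1, done2 only 1 to 2 are there at a start; the rules pass over those that are not, and their reading is None.
At some moment in a run one of fresh1, fresh2, fresh3, fresh4, done1, done2 may be knocked a few centimetres aside while the robot is not near it.
It also fails if it takes over 208 s, if anything falls off the work surface, if the arm or the gripper's body presses on something with over 40 N, if the wrist force passes 120 N, or if a joint passes its speed limit or range.

## Working session

There is one attempt and no reset: what is moved stays moved. The work goes in short steps, Python scripts to look and compute and a shell command to move; the robot and the scene stay as the last step left them, time stands still between calls to the robot, and variables do not carry over. Pictures are saved under pics/ and viewed, and the job is handed in when it is done.

```bash
mkdir -p pics; ls
cat > h.py <<'E'
from workcell import *
import numpy as np, cv2
from scipy.spatial.transform import Rotation as R
def snap(n,f):
    im=read_camera(n); cv2.imwrite('pics/'+f,im); return im
def proj(c,P):
    P=np.atleast_2d(P); E=np.array(c['extrinsics']); q=(E[:3,:3]@P.T).T+E[:3,3]
    s=q[:,:2]/q[:,2:]; r2=(s**2).sum(1,keepdims=True); s=s*(1+c['k1']*r2)
    return np.c_[s[:,0]*c['fx']+c['cx'],s[:,1]*c['fy']+c['cy']]
def unproj(c,uv,z):
    uv=np.atleast_2d(uv).astype(float); d=np.c_[(uv[:,0]-c['cx'])/c['fx'],(uv[:,1]-c['cy'])/c['fy']]
    s=d.copy()
    for _ in range(30): s=d/(1+c['k1']*(s**2).sum(1,keepdims=True))
    E=np.array(c['extrinsics']); Rm=E[:3,:3]; o=-Rm.T@E[:3,3]
    ray=np.c_[s,np.ones(len(s))]@Rm
    t=(np.asarray(z)-o[2])/ray[:,2]
    return o+ray*t[:,None]
def crop(src,x,y,w,h,f,k):
    im=cv2.imread('pics/'+src)[y:y+h,x:x+w]; cv2.imwrite('pics/'+f,cv2.resize(im,None,fx=k,fy=k,interpolation=cv2.INTER_CUBIC))
def tcp():
    s=get_state(); return np.array(s['tcp_pos']), R.from_quat(np.array(s['orientation'])[[1,2,3,0]])
E
python3 - <<'E'
from h import *
for n in("scene","side","wrist"):
    snap(n,n+'0.png')
    c=calibration(n); print(n,{k:np.round(v,4).tolist() for k,v in c.items()})
s=get_state();print(s)
p,r=tcp();print(r.as_matrix().round(3))
E
```

```text
pics
scene {'fx': 397.6827, 'fy': 397.6827, 'cx': 275.8906, 'cy': 219.623, 'k1': -0.1164, 'extrinsics': [[0.8568, 0.5156, -0.0023, -0.4041], [0.4463, -0.744, -0.4973, -0.2176], [-0.2581, 0.4251, -0.8676, 1.3089], [0.0, 0.0, 0.0, 1.0]]}
side {'fx': 485.6082, 'fy': 485.6082, 'cx': 275.115, 'cy': 205.4007, 'k1': 0.0067, 'extrinsics': [[-0.8386, -0.5445, 0.0144, 0.4126], [-0.3707, 0.5513, -0.7474, 0.2998], [0.3991, -0.6321, -0.6642, 0.8705], [0.0, 0.0, 0.0, 1.0]]}
wrist {'fx': 364.0264, 'fy': 364.0264, 'cx': 277.3573, 'cy': 212.2098, 'k1': -0.0869, 'extrinsics': [[0.3703, -0.9289, -0.0008, -0.5739], [-0.8897, -0.3549, 0.2873, -0.039], [-0.2671, -0.1057, -0.9579, 0.3793], [0.0, 0.0, 0.0, 1.0]]}
{'clock': 0.15, 'joint_pos': array([-1.33060017e+00,  3.13846244e-01,  4.52383588e-02,  1.30361836e+00,
        6.61888777e-06,  1.43117499e+00]), 'qvel': array([-0.00203695, -0.00112932,  0.00304166, -0.00177979, -0.00028795,
        0.00090923]), 'tau': array([ 1.07449690e-03, -4.81067491e+01,  2.98814893e+01,  1.39590792e-02,
       -2.40222480e-04,  5.83618956e-06]), 'tcp_pos': array([ 0.21312727, -0.53388602,  0.40400246]), 'orientation': array([-7.14219898e-04,  9.82021214e-01,  1.88769234e-01, -3.26329439e-05]), 'wrist_force': array([-0.27088104, -0.62211811, -0.59365641]), 'ft_torque': array([-0.05010524,  0.01216112,  0.03301699]), 'finger_gap': 0.08536286338751856}
[[ 0.929  0.371 -0.   ]
 [ 0.371 -0.929  0.001]
 [ 0.    -0.001 -1.   ]]
```

View pics/scene0.png

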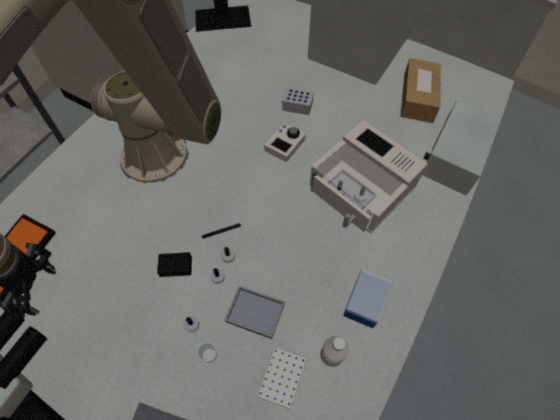

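View pics/side0.png

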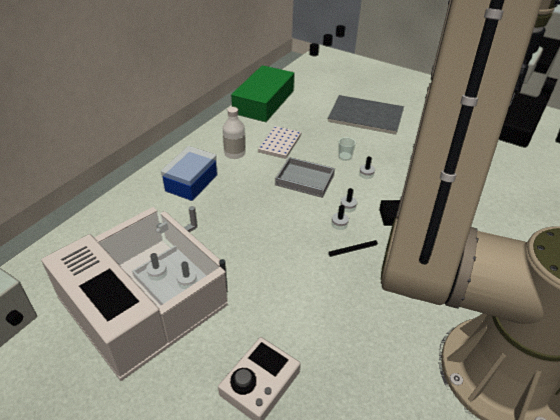

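View pics/wrist0.png

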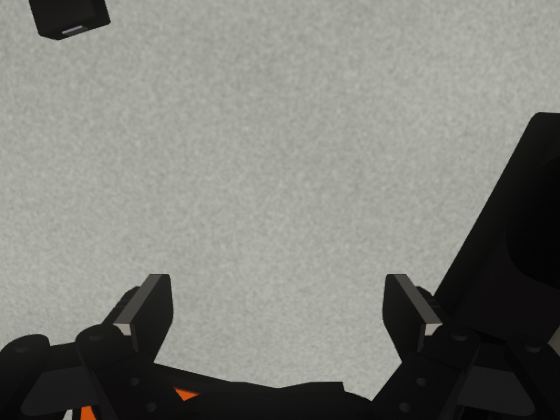

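The scene view shows the incubator with two done pots (341,186) and (362,191). Three fresh pots stand at (228,254), (218,274) and (192,323), the out-tray is at (255,312) and the control box at (286,140). I'll enlarge these.

Run:
```python
from h import *
crop('scene0.png',255,80,190,160,'c1.png',4)
crop('scene0.png',150,215,150,160,'c2.png',4)
crop('side0.png',30,190,270,220,'c3.png',2.9)
crop('side0.png',260,90,160,180,'c4.png',3.3)
```

```text
(no output)
```

View pics/c1.png

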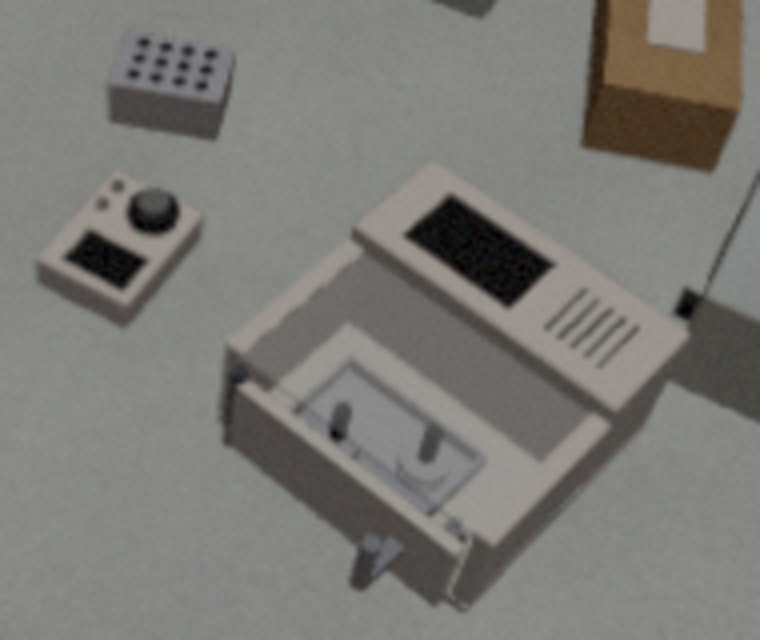

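View pics/c2.png

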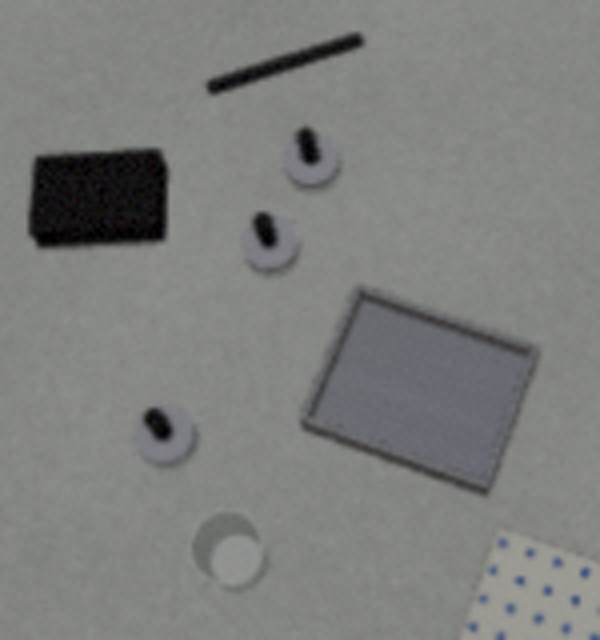

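View pics/c3.png

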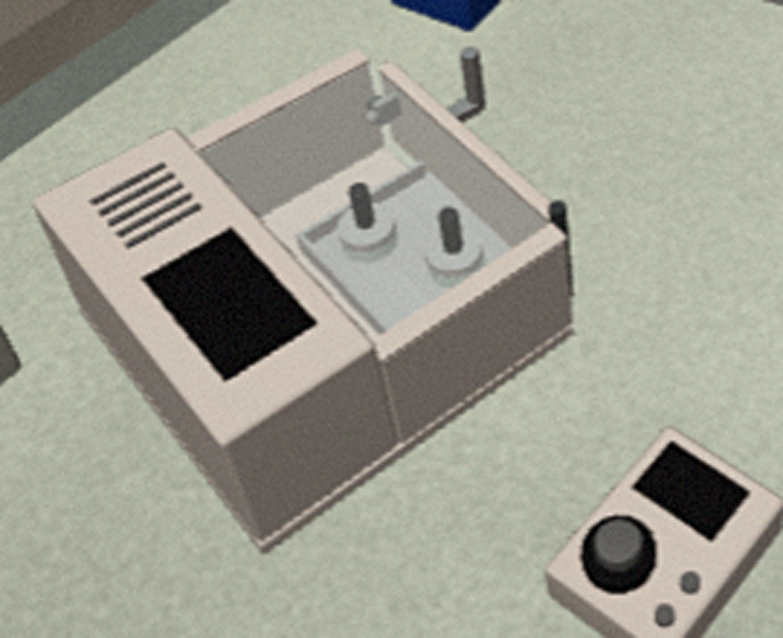

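View pics/c4.png

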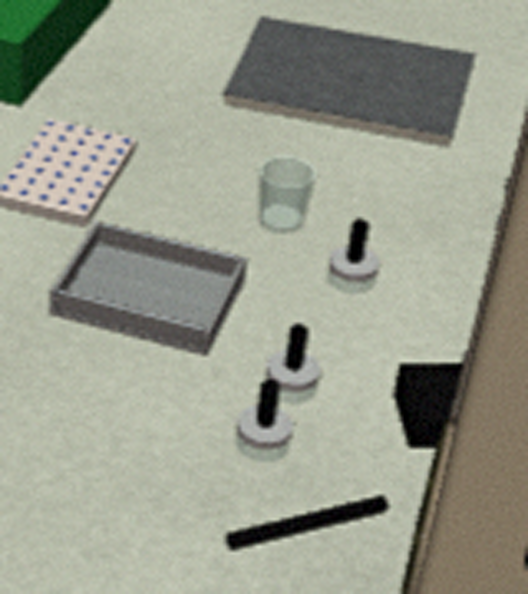

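Run:
```python
from h import *
cs=calibration('scene');cd=calibration('side')
for c in(cs,cd):
    E=np.array(c['extrinsics']);print('cam',(-E[:3,:3].T@E[:3,3]).round(3))
S=lambda p:(255+p[0]/4,80+p[1]/4)
S2=lambda p:(150+p[0]/4,215+p[1]/4)
D=lambda p:(30+p[0]/2.9,190+p[1]/2.9)
D2=lambda p:(260+p[0]/3.3,90+p[1]/3.3)
def pr(n,c,p,z): print(n,unproj(c,p,z)[0].round(4))
pr('post S a',cs,S((374,540)),.105);pr('post S b',cs,S((360,585)),.048);pr('post D',cd,D((470,52)),.105)
pr('btn S',cs,S((154,205)),.05);pr('btn D',cd,D((620,545)),.05)
for i,(a,b) in enumerate([((303,132),(356,225)),((262,217),(299,330))]): 
    pr('f%d S'%i,cs,S2(a),.055)
    pr('f%d D'%i,cd,D2([(270,385),(299,330)][i]),.055)
pr('f2 S',cs,S2((152,413)),.055);pr('f2 D',cd,D2((360,224)),.055)
pr('base f0',cs,S2((312,157)),.02);pr('base f1',cs,S2((271,240)),.02);pr('base f2',cs,S2((166,435)),.02)
pr('base f0D',cd,D2((265,428)),.02);pr('base f1D',cd,D2((294,371)),.02);pr('base f2D',cd,D2((355,262)),.02)
print('outtray');
for p in[(359,289),(538,349),(487,493),(303,425)]:pr('S',cs,S2(p),.025)
for p in[(100,227),(246,261),(207,352),(52,297)]:pr('D',cd,D2(p),.025 if p!=(207,352) else 0)
print('incub')
pr('rear corner S',cs,S((432,163)),.12);pr('rear corner2',cs,S((690,338)),.12);pr('front-left house',cs,S((354,233)),.12);pr('fl wall',cs,S((228,347)),.1)
pr('D rear',cd,D((37,205)),.12);pr('D',cd,D((218,440)),.12);pr('D',cd,D((378,350)),.12);pr('D',cd,D((175,130)),.12)
pr('D wall front hinge',cd,D((563,232)),.1);pr('D wall front other',cd,D((360,57)),.1)
pr('door S free top',cs,S((462,548)),.092);pr('door S hinge top',cs,S((240,390)),.092)
pr('done S',cs,S((344,405)),.076);pr('done S',cs,S((432,430)),.076)
pr('done D',cd,D((359,187)),.076);pr('done D',cd,D((450,212)),.076)
pr('pen',cs,S2((212,88)),.006);pr('pen',cs,S2((360,40)),.006)
pr('beak',cs,S2((240,560)),0.0)
for p in [(37,157),(162,150),(165,240),(38,245)]:pr('box',cs,S2(p),.032)
for p in[(117,172),(203,215),(125,300),(38,262)]:pr('ctl',cs,S(p),.035)
```

```text
cam [ 0.781 -0.51   1.026]
cam [0.11  0.61  0.796]
post S a [0.6677 0.0546 0.105 ]
post S b [0.6682 0.0512 0.048 ]
post D [0.6671 0.0569 0.105 ]
btn S [0.3686 0.283  0.05  ]
btn D [0.3677 0.2877 0.05  ]
f0 S [ 0.4213 -0.18    0.055 ]
f0 D [ 0.4256 -0.1778  0.055 ]
f1 S [ 0.4334 -0.2454  0.055 ]
f1 D [ 0.4356 -0.2432  0.055 ]
f2 S [ 0.4504 -0.3899  0.055 ]
f2 D [ 0.4539 -0.3876  0.055 ]
base f0 [ 0.4247 -0.1808  0.02  ]
base f1 [ 0.4358 -0.2465  0.02  ]
base f2 [ 0.4549 -0.3924  0.02  ]
base f0D [ 0.4225 -0.1721  0.02  ]
base f1D [ 0.4329 -0.2388  0.02  ]
base f2D [ 0.4517 -0.3852  0.02  ]
outtray
S [ 0.5077 -0.246   0.025 ]
S [ 0.6305 -0.2204  0.025 ]
S [ 0.6508 -0.3177  0.025 ]
S [ 0.5277 -0.3415  0.025 ]
D [ 0.6419 -0.3051  0.025 ]
D [ 0.522  -0.3314  0.025 ]
D [ 0.5065 -0.2432  0.    ]
D [ 0.6248 -0.2069  0.025 ]
incub
rear corner S [0.5611 0.3771 0.12  ]
rear corner2 [0.7949 0.3201 0.12  ]
front-left house [0.5405 0.28   0.12  ]
fl wall [0.5043 0.1504 0.1   ]
D rear [0.7875 0.3329 0.12  ]
D [0.5625 0.3885 0.12  ]
D [0.5311 0.2965 0.12  ]
D [0.7677 0.239  0.12  ]
D wall front hinge [0.5082 0.1531 0.1   ]
D wall front other [0.7342 0.1019 0.1   ]
door S free top [0.7209 0.0881 0.092 ]
door S hinge top [0.5278 0.1263 0.092 ]
done S [0.5952 0.1647 0.076 ]
done S [0.6601 0.1782 0.076 ]
done D [0.6632 0.1828 0.076 ]
done D [0.5962 0.1656 0.076 ]
pen [ 0.3264 -0.1684  0.006 ]
pen [ 0.3966 -0.0798  0.006 ]
beak [ 0.5364 -0.4305  0.    ]
box [ 0.2648 -0.2843  0.032 ]
box [ 0.3367 -0.2343  0.032 ]
box [ 0.3787 -0.2869  0.032 ]
box [ 0.3069 -0.3352  0.032 ]
ctl [0.3172 0.3115 0.035 ]
ctl [0.4023 0.3066 0.035 ]
ctl [0.3924 0.1957 0.035 ]
ctl [0.3123 0.1935 0.035 ]
```

```bash
cat >> h.py <<'E'
def plan(t,psi,n):
    """constant row, repeated n times, to reach TCP t with yaw psi(deg)"""
    p,r=tcp(); m=r.as_matrix(); ps=np.degrees(np.arctan2(m[1,0],m[0,0]))
    d=(psi-ps+180)%360-180
    R0=R.from_euler('z',ps,degrees=True)*R.from_euler('x',180,degrees=True)
    A=sum((R0*R.from_rotvec([0,0,np.radians(-d*k/n)])).as_matrix() for k in range(n))
    v=np.linalg.solve(A,np.array(t)-p)*1000
    tilt=np.degrees((R0.inv()*r).as_rotvec())
    print('at',p.round(4),'psi %.1f'%ps,'tilt',tilt.round(1),'row',v.round(1),'turn %.2f'%(-d/n),'x',n)
E
python3 -m crank '[[0,0,0,0,0,-10.4,1],[0,0,0,0,0,-10.4,1],[0,0,0,0,0,-10.4,1],[0,0,0,0,0,-10.4,1],[0,0,0,0,0,-10.4,1],[0,0,0,0,0,-10.4,1],[0,0,0,0,0,-10.4,1],[0,0,0,0,0,-10.4,1]]' 40
python3 -m crank '[[0,0,0,0,0,-10.4,0.6],[0,0,0,0,0,-10.4,0.6],[0,0,0,0,0,-10.4,0.6],[0,0,0,0,0,-10.4,0.6],[0,0,0,0,0,-10.4,0.6],[0,0,0,0,0,-10,0.6],[0,0,0,0,0,0,0.6],[0,0,0,0,0,0,0.6]]'
python3 - <<'E'
from h import *
plan([.62,.0,.40],167,16)
E
```

```text
clock: 1.15
tcp_pos: [0.2132, -0.534, 0.4043]
orientation: [-0.0, 0.607, 0.795, 0.0]
wrist_force: [-0.4, -0.0, 0.1]
finger_gap: 0.0853
clock: 2.15
tcp_pos: [0.2131, -0.534, 0.4045]
orientation: [-0.0, 0.115, 0.993, 0.0]
wrist_force: [-0.1, -0.3, 0.3]
finger_gap: 0.0512
at [ 0.2131 -0.534   0.4045] psi 166.8 tilt [-0.  0.  0.] row [-17.2  38.3   0.3] turn -0.01 x 16
```

```bash
python3 -m crank '[[-17,38,0,0,0,0,0.35],[-17,38,0,0,0,0,0.35],[-17,38,0,0,0,0,0.35],[-17,38,0,0,0,0,0.35],[-17,38,0,0,0,0,0.35],[-17,38,0,0,0,0,0.35],[-17,38,0,0,0,0,0.35],[-17,38,0,0,0,0,0.35]]'
python3 -m crank '[[-17,38,0,0,0,0,0.35],[-17,38,0,0,0,0,0.35],[-17,38,0,0,0,0,0.35],[-17,38,0,0,0,0,0.35],[-17,38,0,0,0,0,0.35],[-17,38,0,0,0,0,0.35],[-17,38,0,0,0,0,0.35],[0,0,0,0,0,0,0.35]]'
python3 - <<'E'
from h import *
p,r=tcp();c=calibration('wrist');snap('wrist','w1.png');print(p)
H=np.array([.522,.1363]);
print(proj(c,[[.6675,.0555,.105],[.6675,.0555,.058],[.522,.1363,.092]]).round(1))
plan([.6675,.0555,.315],167,8)
E
```

```text
clock: 3.15
tcp_pos: [0.4149, -0.2674, 0.4048]
orientation: [0.0, 0.115, 0.993, -0.0]
wrist_force: [-0.1, -1.2, 0.1]
finger_gap: 0.03
clock: 4.15
tcp_pos: [0.5913, -0.0341, 0.4041]
orientation: [-0.0, 0.113, 0.994, 0.0]
wrist_force: [-0.4, 0.1, 0.5]
finger_gap: 0.0299
[ 0.59134927 -0.03413535  0.40414085]
[[405.3 268.5]
 [388.8 246.9]
 [478.5  65.1]]
at [ 0.5906 -0.0352  0.4042] psi 167.0 tilt [ 0.  0. -0.] row [-6.8 13.2 11.2] turn 0.00 x 8
```

View pics/w1.png

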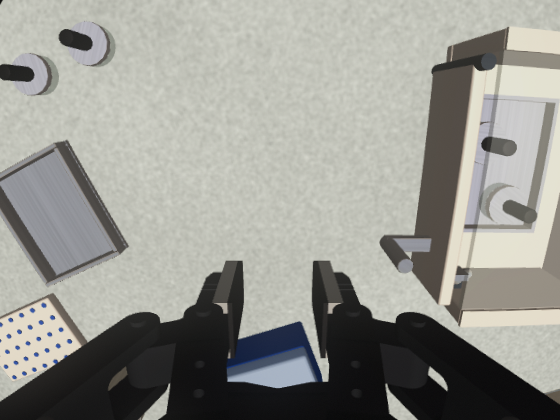

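Run:
```python
from h import *
c=calibration('wrist')
a=unproj(c,[[472,66],[440,303],[485,68],[453,303],[489,61]],.092);print(a.round(4))
print(unproj(c,[[405,266]],.105))
for i in(0,2):
    d=a[i+1]-a[i];print(np.degrees(np.arctan2(d[1],d[0])))
# out tray corners, fresh stems
print(unproj(c,[[66,142],[127,246],[51,285]],.025).round(4))
print(unproj(c,[[66,38],[5,72]],.055).round(4))
```

```text
[[0.5209 0.13   0.092 ]
 [0.7155 0.085  0.092 ]
 [0.5243 0.1401 0.092 ]
 [0.7186 0.0968 0.092 ]
 [0.5198 0.1438 0.092 ]]
[[0.66426199 0.05423044 0.105     ]]
-13.035369023352269
-12.544745871931951
[[ 0.5027 -0.2283  0.025 ]
 [ 0.6198 -0.2047  0.025 ]
 [ 0.645  -0.3076  0.025 ]]
[[ 0.4213 -0.1795  0.055 ]
 [ 0.4316 -0.2446  0.055 ]]
```

```bash
python3 -m crank '[[-7,13,11,0,0,0,0.35],[-7,13,11,0,0,0,0.35],[-7,13,11,0,0,0,0.35],[-7,13,11,0,0,0,0.35],[-7,13,11,0,0,0,0.35],[-7,13,11,0,0,0,0.35],[-7,13,11,0,0,0,0.35],[0,0,0,0,0,0,0.35]]'
python3 - <<'E'
from h import *
plan([.6665,.055,.318],167,2)
E
```

```text
clock: 5.2
tcp_pos: [0.6588, 0.0423, 0.3261]
orientation: [-0.001, 0.113, 0.994, -0.0]
wrist_force: [-0.2, -0.3, -0.3]
finger_gap: 0.0299
at [0.6588 0.0423 0.3261] psi 167.0 tilt [ 0.   0.1 -0. ] row [-2.3  7.1  4.1] turn 0.02 x 2
```

```bash
python3 -m crank '[[-2,7,4,0,0,0,0.35],[-2,7,4,0,0,0,0.35],[0,0,12,0,0,0,0.35],[0,0,12,0,0,0,0.35],[0,0,12,0,0,0,0.35],[0,0,12,0,0,0,0.35],[0,0,12,0,0,0,0.35],[0,0,12,0,0,0,0.35]]'
python3 - <<'E'
from h import *
plan([.6665,.055,.235],167,1)
snap('wrist','w2.png')
E
```

```text
clock: 6.2
tcp_pos: [0.6655, 0.054, 0.2468]
orientation: [-0.0, 0.114, 0.994, -0.0]
wrist_force: [-0.5, -0.8, 0.1]
finger_gap: 0.0296
at [0.6655 0.054  0.2468] psi 167.0 tilt [ 0.  0. -0.] row [-0.8  1.2 11.8] turn -0.05 x 1
```

View pics/w2.png

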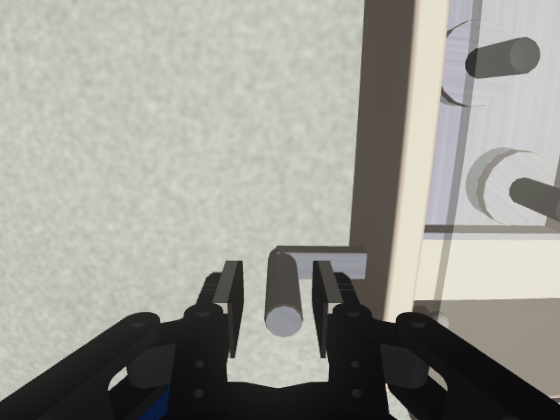

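Post top at (283,320) lies centred between the pads. I'll lower 10 mm and grip.

```bash
python3 -m crank '[[0,0,10,0,0,0,0.35],[0,0,0,0,0,0,0],[0,0,0,0,0,0,0],[0,0,0,0,0,0,0],[0,0,0,0,0,0,0],[0,0,0,0,0,0,0],[0,0,0,0,0,0,0],[0,0,0,0,0,0,0]]' 30
python3 - <<'E'
from h import *
plan([.6665,.055,.235],167,1)
p,r=tcp(); H=np.array([.5215,.1355])
# constant row rotating about H clockwise by 5.4deg
m=r.as_matrix(); d=np.radians(-5.4)
q=p[:2]-H; c,s=np.cos(d),np.sin(d)
n=np.array([c*q[0]-s*q[1],s*q[0]+c*q[1]])+H
print(m.T@np.r_[(n-p[:2])*1000,0], np.hypot(*q), n)
E
```

```text
clock: 7.25
tcp_pos: [0.665, 0.0543, 0.2368]
orientation: [-0.001, 0.113, 0.994, 0.0]
wrist_force: [0.4, 4.6, -14.3]
finger_gap: 0.0134
at [0.665  0.0543 0.2368] psi 167.0 tilt [-0.   0.1  0. ] row [-1.3  1.   1.8] turn -0.03 x 1
[ 5.10479639e+00 -1.46735728e+01  1.01091289e-02] 0.16490498058223768 [0.65673439 0.04113204]
```

```bash
python3 -m crank '[[5.1,-14.7,-1,0,0,5.4,0],[5.1,-14.7,-1,0,0,5.4,0],[5.1,-14.7,0,0,0,5.4,0],[5.1,-14.7,0,0,0,5.4,0],[5.1,-14.7,0,0,0,5.4,0],[5.1,-14.7,0,0,0,5.4,0],[5.1,-14.7,0,0,0,5.4,0],[5.1,-14.7,0,0,0,5.4,0]]'
python3 - <<'E'
from h import *
plan([.6665,.055,.235],167,1)
snap('wrist','w3.png')
E
```

```text
clock: 8.25
tcp_pos: [0.5682, -0.0215, 0.2368]
orientation: [-0.004, 0.472, 0.881, 0.0]
wrist_force: [-1.6, 8.9, -22.2]
finger_gap: 0.0131
at [ 0.5682 -0.0215  0.2368] psi 123.6 tilt [ 0.2  0.4 -0. ] row [  9.3 124.2   1.8] turn -43.39 x 1
```

View pics/w3.png

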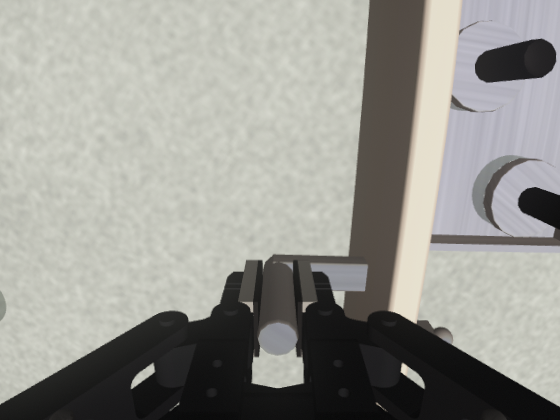

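```bash
python3 -m crank '[[5.1,-14.7,1,0,0,5.4,0],[5.1,-14.7,1,0,0,5.4,0],[5.1,-14.7,1,0,0,5.4,0],[5.1,-14.7,0,0,0,5.4,0],[5.1,-14.7,0,0,0,5.4,0],[5.1,-14.7,0,0,0,5.4,0],[5.1,-14.7,0,0,0,5.4,0],[5.1,-14.7,0,0,0,5.4,0]]'
python3 -m crank '[[0,0,0,0,0,0,0.4],[0,0,0,0,0,0,0.4],[0,0,0,0,0,0,0.4],[0,0,-10,0,0,0,0.4],[0,0,-20,0,0,0,0.4],[0,0,-40,0,0,0,0.4],[0,0,-50,0,0,0,0.4],[0,0,-50,0,0,0,0.4]]'
python3 - <<'E'
from h import *
plan([.6665,.055,.235],167,1)
snap('wrist','w4.png');snap('scene','s4.png');snap('side','d4.png')
E
```

```text
clock: 9.3
tcp_pos: [0.4497, -0.0115, 0.2368]
orientation: [-0.001, 0.763, 0.646, 0.003]
wrist_force: [7.4, 15.8, -18.5]
finger_gap: 0.0129
clock: 10.3
tcp_pos: [0.4495, -0.0135, 0.4091]
orientation: [0.0, 0.763, 0.646, 0.0]
wrist_force: [1.1, 0.5, -0.1]
finger_gap: 0.0341
at [ 0.4495 -0.0135  0.4091] psi 80.5 tilt [-0.1 -0.  -0. ] row [103.2 202.8 174.1] turn -86.46 x 1
```

View pics/w4.png

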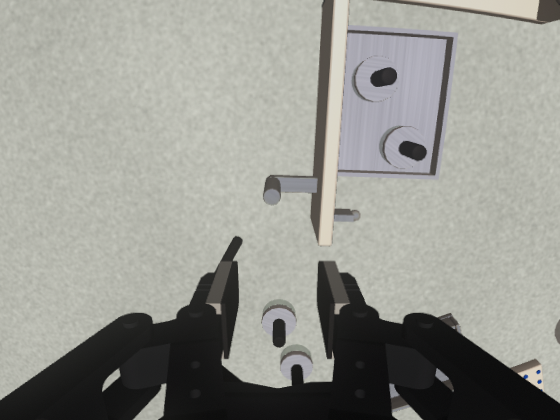

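View pics/s4.png

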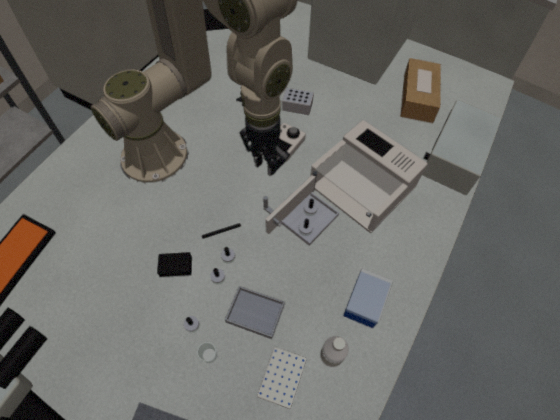

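Run:
```python
from h import *
crop('w4.png',250,10,230,240,'c5.png',2.5)
c=calibration('wrist')
a=unproj(c,[[348,20],[331,243],[335,20],[320,243]],.092);print(a.round(4))
for i in(0,2):
    d=a[i+1]-a[i];print(np.degrees(np.arctan2(d[1],d[0])))
print(unproj(c,[[271,196]],.105).round(4))
print('stems',unproj(c,[[389,75],[418,152]],.076).round(4),'lids',unproj(c,[[376,78],[405,147]],.04).round(4))
print(unproj(c,[[456,34],[437,177]],.034).round(4))
```

```text
[[ 0.524   0.1088  0.092 ]
 [ 0.4893 -0.0624  0.092 ]
 [ 0.5145  0.1102  0.092 ]
 [ 0.48   -0.0608  0.092 ]]
-101.47042352751012
-101.41459213039019
[[ 0.4466 -0.01    0.105 ]]
stems [[5.552e-01 6.580e-02 7.600e-02]
 [5.743e-01 2.000e-04 7.600e-02]] lids [[ 5.544e-01  6.590e-02  4.000e-02]
 [ 5.756e-01 -1.000e-04  4.000e-02]]
[[ 0.6335  0.0942  0.034 ]
 [ 0.6075 -0.0356  0.034 ]]
```

View pics/c5.png

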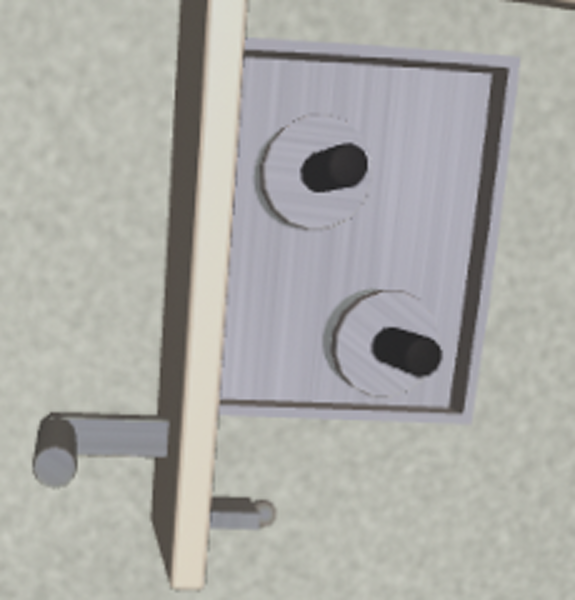

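Run:
```python
from h import *
crop('s4.png',225,160,180,120,'c6.png',4)
```

```text
(no output)
```

View pics/c6.png

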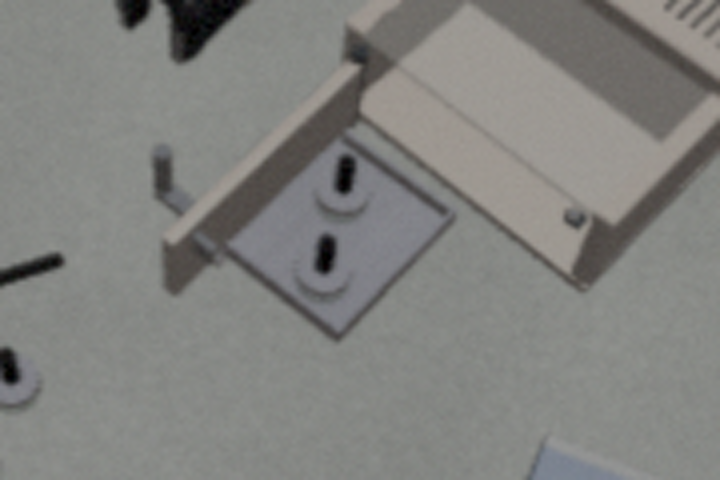

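Run:
```python
from h import *
plan([.555,.066,.315],165.7,8)
```

```text
at [ 0.4506 -0.0137  0.4103] psi 80.5 tilt [-0.4 -0.  -0. ] row [ 3.  17.8 11.9] turn -10.64 x 8
```

```bash
python3 -m crank '[[3,18,12,0,0,-10.6,0.4],[3,18,12,0,0,-10.6,0.4],[3,18,12,0,0,-10.6,0.4],[3,18,12,0,0,-10.6,0.4],[3,18,12,0,0,-10.6,0.4],[3,18,12,0,0,-10.6,0.4],[3,18,12,0,0,-10.6,0.4],[3,18,12,0,0,-10.6,0.4]]'
python3 - <<'E'
from h import *
plan([.555,.066,.235],168.6,6)
c=calibration('wrist');snap('wrist','w5.png');
print(proj(c,[[.555,.066,.076],[.5745,0,.076],[.564,.0376,.02]]).round(1))
E
```

```text
clock: 11.45
tcp_pos: [0.5559, 0.0674, 0.3091]
orientation: [-0.001, 0.125, 0.992, -0.0]
wrist_force: [0.6, 0.5, 0.6]
finger_gap: 0.034
at [0.5559 0.0674 0.3091] psi 165.7 tilt [ 0.   0.1 -0. ] row [ 0.1 -0.3 12.4] turn -0.49 x 6
[[276.3 234.6]
 [182.2 287.1]
 [243.1 228.6]]
```

View pics/w5.png

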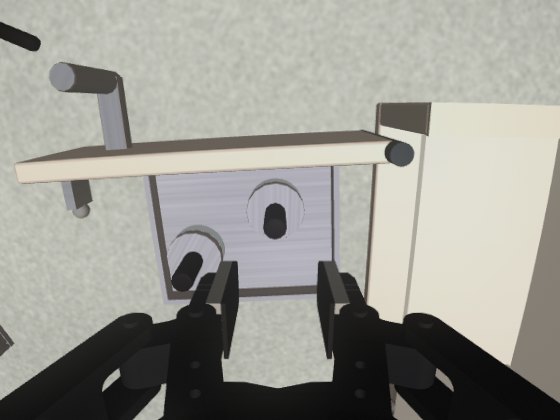

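Run:
```python
from h import *
crop('w5.png',150,160,160,150,'c7.png',5)
c=calibration('wrist')
print(unproj(c,[[275.5,230],[183,280]],.076).round(4),unproj(c,[[274.5,211],[195,253]],.04).round(4))
```

```text
[[0.5508 0.0683 0.076 ]
 [0.5689 0.0049 0.076 ]] [[0.5496 0.0678 0.04  ]
 [0.5661 0.0055 0.04  ]]
```

View pics/c7.png

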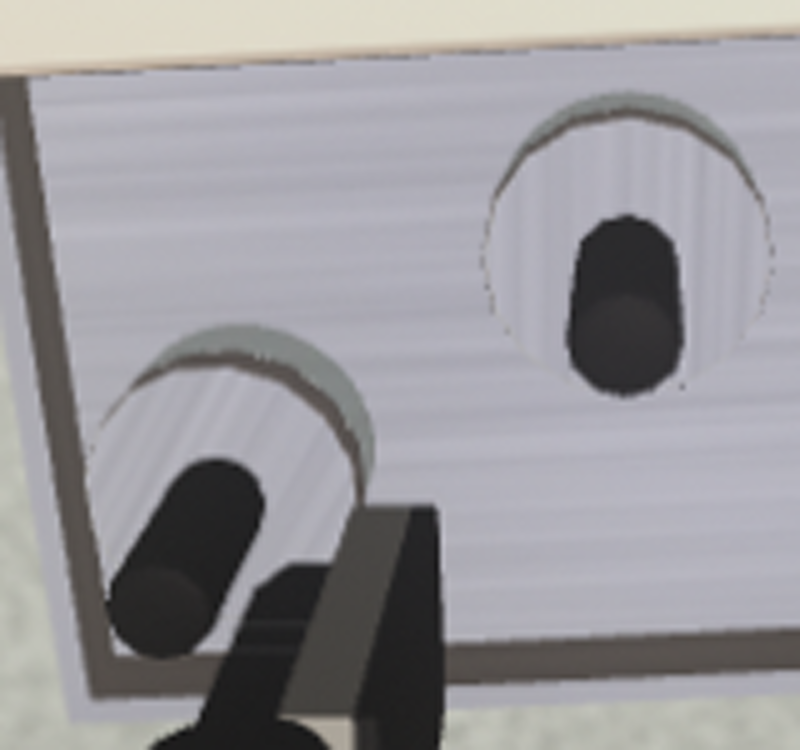

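```bash
python3 -m crank '[[0,0,12,0,0,-0.5,0.4],[0,0,12,0,0,-0.5,0.4],[0,0,12,0,0,-0.5,0.4],[0,0,12,0,0,-0.5,0.4],[0,0,12,0,0,-0.5,0.4],[0,0,12,0,0,-0.5,0.4],[0,0,0,0,0,0,0.4],[0,0,0,0,0,0,0.4]]'
python3 - <<'E'
from h import *
plan([.553,.067,.219],168.6,2)
c=calibration('wrist');snap('wrist','w6.png');
print(proj(c,[[.553,.067,.076],[.5745,0,.076],[.564,.0376,.02]]).round(1))
E
```

```text
clock: 12.5
tcp_pos: [0.5561, 0.0671, 0.2388]
orientation: [0.0, 0.101, 0.995, -0.0]
wrist_force: [-0.5, 0.2, -0.3]
finger_gap: 0.0341
at [0.5561 0.0671 0.2388] psi 168.4 tilt [ 0. -0.  0.] row [ 1.5 -0.4  9.9] turn -0.12 x 2
[[277.1 287.7]
 [139.9 355.5]
 [230.6 266.1]]
```

View pics/w6.png

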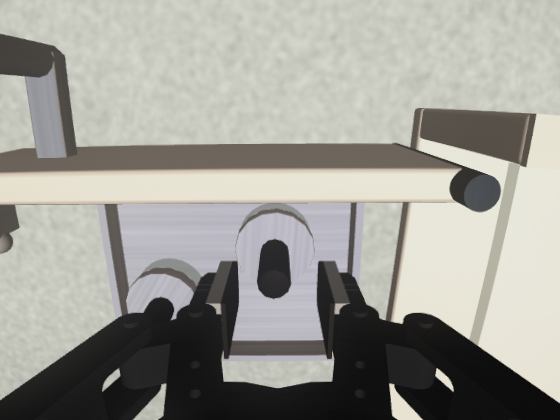

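```bash
python3 -m crank '[[1.5,0,10,0,0,0,0.4],[1.5,0,10,0,0,0,0.4],[0,0,0,0,0,0,0.0],[0,0,0,0,0,0,0],[0,0,0,0,0,0,0],[0,0,0,0,0,0,0],[0,0,0,0,0,0,0],[0,0,0,0,0,0,0]]' 30
python3 -m crank '[[0,0,-5,0,0,0,0],[0,0,-15,0,0,0,0],[0,0,-25,0,0,0,0],[0,0,-35,0,0,0,0],[0,0,-35,0,0,0,0],[0,0,-35,0,0,0,0],[0,0,-20,0,0,0,0],[0,0,0,0,0,0,0]]' 30
python3 - <<'E'
from h import *
p,r=tcp();c=calibration('wrist');snap('wrist','w7.png');snap('scene','s7.png')
plan([.575,-.27,.38],168.6,8)
E
```

```text
clock: 13.55
tcp_pos: [0.553, 0.0677, 0.2187]
orientation: [0.0, 0.101, 0.995, -0.0]
wrist_force: [0.3, 0.2, -0.4]
finger_gap: 0.0127
clock: 14.55
tcp_pos: [0.5534, 0.0677, 0.3915]
orientation: [0.003, 0.101, 0.995, 0.0]
wrist_force: [0.2, 0.4, -0.7]
finger_gap: 0.013
at [0.5527 0.0677 0.3887] psi 168.4 tilt [ 0. -0.  0.] row [-11.2 -40.8   1.1] turn -0.03 x 8
```

View pics/w7.png

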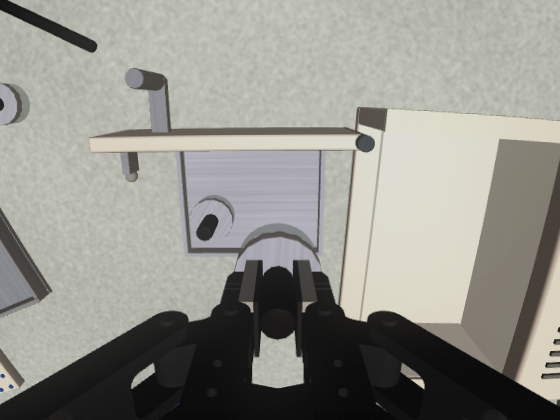

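```bash
python3 -m crank '[[-11,-41,1,0,0,0,0],[-11,-41,1,0,0,0,0],[-11,-41,1,0,0,0,0],[-11,-41,1,0,0,0,0],[-11,-41,1,0,0,0,0],[-11,-41,1,0,0,0,0],[-11,-41,1,0,0,0,0],[-11,-41,1,0,0,0,0]]' 30
python3 - <<'E'
from h import *
p,r=tcp();c=calibration('wrist');snap('wrist','w8.png');print(p)
E
```

```text
clock: 15.65
tcp_pos: [0.5726, -0.2725, 0.3789]
orientation: [-0.001, 0.101, 0.995, 0.001]
wrist_force: [0.6, -0.4, -0.8]
finger_gap: 0.0127
[ 0.57257228 -0.2725323   0.37893376]
```

View pics/w8.png

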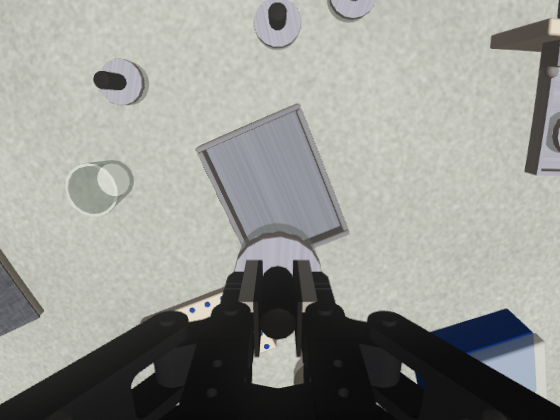

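Run:
```python
from h import *
c=calibration('wrist')
a=unproj(c,[[198,150],[299,105],[347,232]],.025);print(a.round(4))
d=a[2]-a[1];print(np.degrees(np.arctan2(d[1],d[0])),np.hypot(*d[:2]),(a[0]+a[2])[:2]/2)
print(unproj(c,[[278,14],[103,80]],.055).round(4))
```

```text
[[ 0.5225 -0.3406  0.025 ]
 [ 0.5032 -0.2455  0.025 ]
 [ 0.6261 -0.2231  0.025 ]]
10.33746093330199 0.12486346330997888 [ 0.57428177 -0.28181092]
[[ 0.4348 -0.2494  0.055 ]
 [ 0.4507 -0.3929  0.055 ]]
```

Run:
```python
from h import *
plan([.6015,-.2755,.255],168.6,6)
```

```text
at [ 0.5727 -0.2775  0.3783] psi 168.1 tilt [ 0.1  0.1 -0. ] row [-4.6  1.3 20.5] turn -0.08 x 6
```

```bash
python3 -m crank '[[-4.6,1,20,0,0,0,0],[-4.6,1,20,0,0,0,0],[-4.6,1,20,0,0,0,0],[-4.6,1,20,0,0,0,0],[-4.6,1,20,0,0,0,0],[-4.6,1,20,0,0,0,0],[0,0,0,0,0,0,0],[0,0,0,0,0,0,0]]' 30
python3 - <<'E'
from h import *
plan([.6015,-.2755,.205],168.6,4)
E
```

```text
clock: 16.7
tcp_pos: [0.6012, -0.271, 0.2609]
orientation: [-0.0, 0.101, 0.995, -0.0]
wrist_force: [0.9, 0.5, -0.3]
finger_gap: 0.013
at [ 0.6012 -0.271   0.2609] psi 168.4 tilt [ 0.  0. -0.] row [-0.3 -1.1 14. ] turn -0.06 x 4
```

```bash
python3 -m crank '[[0,-1,14,0,0,0,0],[0,-1,14,0,0,0,0],[0,-1,14,0,0,0,0],[0,-1,13,0,0,0,0],[0,0,0,0,0,0,0],[0,0,0,0,0,0,0],[0,0,0,0,0,0,0.4],[0,0,0,0,0,0,0.4]]' 30
python3 -m crank '[[0,0,0,0,0,0,0.4],[0,0,-10,0,0,0,0.4],[0,0,-20,0,0,0,0.4],[0,0,-30,0,0,0,0.4],[0,0,-40,0,0,0,0.4],[0,0,-40,0,0,0,0.4],[0,0,-30,0,0,0,0.4],[0,0,0,0,0,0,0.4]]' 30
python3 - <<'E'
from h import *
p,r=tcp();c=calibration('wrist');snap('wrist','w9.png');print(p)
plan([.571,.002,.31],168.6,8)
E
```

```text
clock: 17.7
tcp_pos: [0.6006, -0.275, 0.2064]
orientation: [0.001, 0.101, 0.995, -0.0]
wrist_force: [-0.0, 0.2, 0.6]
finger_gap: 0.034
clock: 18.7
tcp_pos: [0.601, -0.2752, 0.3799]
orientation: [0.003, 0.101, 0.995, -0.002]
wrist_force: [0.5, -0.9, 1.5]
finger_gap: 0.0342
[ 0.6009655  -0.27522732  0.37987642]
at [ 0.6006 -0.275   0.3776] psi 168.4 tilt [ 0.1 -0.2  0. ] row [10.6 33.2  8.5] turn -0.03 x 8
```

View pics/w9.png

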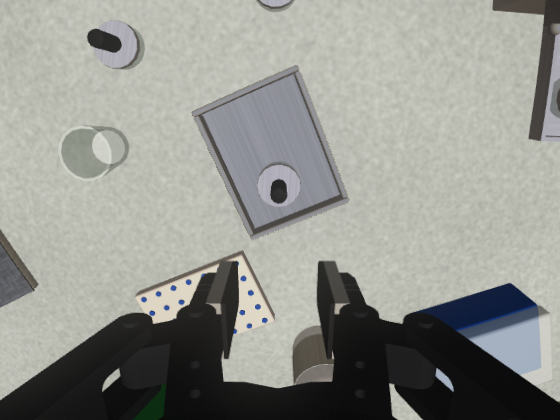

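```bash
python3 -m crank '[[11,33,7,0,0,0,0.4],[11,33,7,0,0,0,0.4],[11,33,7,0,0,0,0.4],[11,33,7,0,0,0,0.4],[11,33,7,0,0,0,0.4],[11,33,7,0,0,0,0.4],[10,33,7,0,0,0,0.4],[10,33,7,0,0,0,0.4]]' 30
python3 - <<'E'
from h import *
p,r=tcp();c=calibration('wrist');snap('wrist','w10.png');print(p)
plan([.571,.002,.219],168.6,6)
print(proj(c,[[.571,.002,.076]]))
E
```

```text
clock: 19.75
tcp_pos: [0.5686, 0.0022, 0.318]
orientation: [-0.001, 0.101, 0.995, -0.0]
wrist_force: [-0.2, 0.6, 0.6]
finger_gap: 0.0341
[0.56855922 0.00218573 0.31802766]
at [0.5675 0.0055 0.317 ] psi 168.5 tilt [-0.1  0.3  0. ] row [-0.7 -0.5 16.3] turn -0.01 x 6
[[279.00724836 234.5082903 ]]
```

View pics/w10.png

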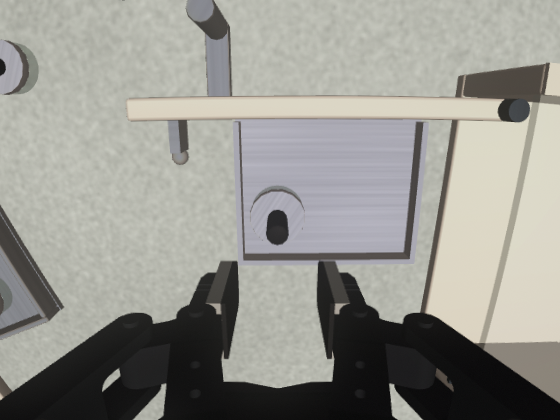

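```bash
python3 -m crank '[[-0.5,-0.5,16,0,0,0,0.4],[-0.5,-0.5,16,0,0,0,0.4],[-0.5,-0.5,16,0,0,0,0.4],[-0.5,-0.5,16,0,0,0,0.4],[-0.5,-0.5,16,0,0,0,0.4],[-0.5,-0.5,16,0,0,0,0.4],[0,0,2,0,0,0,0.4],[0,0,0,0,0,0,0.4]]' 30
python3 - <<'E'
from h import *
plan([.571,.002,.219],168.6,1)
E
python3 -m crank '[[0,0,0,0,0,0,0],[0,0,0,0,0,0,0],[0,0,0,0,0,0,0],[0,0,0,0,0,0,0],[0,0,-5,0,0,0,0],[0,0,-15,0,0,0,0],[0,0,-25,0,0,0,0],[0,0,-35,0,0,0,0]]' 30
python3 - <<'E'
from h import *
snap('wrist','w11.png')
plan([.5505,-.2855,.33],168.6,8)
E
```

```text
clock: 20.8
tcp_pos: [0.5719, -0.0025, 0.2217]
orientation: [0.0, 0.101, 0.995, -0.0]
wrist_force: [0.1, 0.7, -0.0]
finger_gap: 0.0345
at [ 0.5719 -0.0025  0.2217] psi 168.4 tilt [ 0. -0.  0.] row [1.7 4.2 2.7] turn -0.23 x 1
clock: 21.8
tcp_pos: [0.5714, -0.0025, 0.3027]
orientation: [-0.001, 0.101, 0.995, -0.0]
wrist_force: [0.3, -0.0, -0.9]
finger_gap: 0.0129
at [ 0.573  -0.0027  0.3083] psi 168.4 tilt [-0.  -0.4 -0. ] row [ -4.3 -35.2  -2.7] turn -0.03 x 8
```

View pics/w11.png

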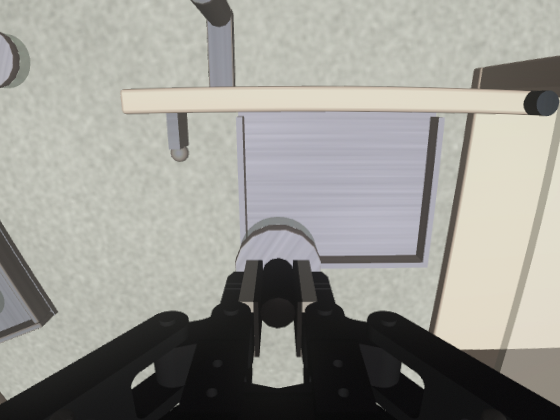

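```bash
python3 -m crank '[[-4,-35,-3,0,0,0,0],[-4,-35,-3,0,0,0,0],[-4,-35,-3,0,0,0,0],[-4,-35,-3,0,0,0,0],[-4,-35,-3,0,0,0,0],[-4,-35,-3,0,0,0,0],[-4,-35,-3,0,0,0,0],[-4,-35,-3,0,0,0,0]]' 30
python3 -m crank '[[0,0,10,0,0,0,0],[0,0,10,0,0,0,0],[0,0,10,0,0,0,0],[0,0,10,0,0,0,0],[0,0,10,0,0,0,0],[0,0,0,0,0,0,0],[0,0,0,0,0,0,0],[0,0,0,0,0,0,0]]' 30
python3 - <<'E'
from h import *
snap('wrist','w12.png')
plan([.5505,-.2855,.208],168.6,6)
E
```

```text
clock: 22.85
tcp_pos: [0.5465, -0.2844, 0.3269]
orientation: [0.001, 0.101, 0.995, -0.0]
wrist_force: [0.6, -1.4, -1.0]
finger_gap: 0.013
clock: 23.85
tcp_pos: [0.5468, -0.2834, 0.2762]
orientation: [0.0, 0.101, 0.995, -0.0]
wrist_force: [0.3, 0.7, -1.4]
finger_gap: 0.0131
at [ 0.5468 -0.2834  0.2762] psi 168.4 tilt [ 0.  -0.1  0. ] row [-0.7 -0.2 11.4] turn -0.04 x 6
```

View pics/w12.png

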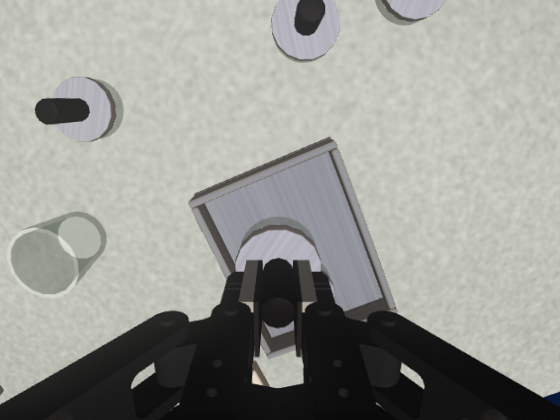

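```bash
python3 -m crank '[[-0.7,0,11,0,0,0,0],[-0.7,0,11,0,0,0,0],[-0.7,0,11,0,0,0,0],[-0.7,0,11,0,0,0,0],[-0.7,0,11,0,0,0,0],[0,0,12,0,0,0,0],[0,0,0,0,0,0,0],[0,0,0,0,0,0,0]]' 30
python3 - <<'E'
from h import *
plan([.5505,-.2855,.208],168.6,1)
E
python3 -m crank '[[0,0,0,0,0,0,0.4],[0,0,0,0,0,0,0.4],[0,0,0,0,0,0,0.4],[0,0,-10,0,0,0,0.4],[0,0,-20,0,0,0,0.4],[0,0,-30,0,0,0,0.4],[0,0,-30,0,0,0,0.4],[0,0,-30,0,0,0,0.4]]' 30
python3 - <<'E'
from h import *
snap('wrist','w13.png');snap('scene','s13.png')
plan([.434,-.246,.32],168.6,8)
crop('s13.png',150,215,150,160,'c13.png',4)
E
```

```text
clock: 24.9
tcp_pos: [0.5501, -0.284, 0.2088]
orientation: [0.0, 0.101, 0.995, -0.0]
wrist_force: [0.7, 1.1, -0.4]
finger_gap: 0.0129
at [ 0.5501 -0.284   0.2088] psi 168.4 tilt [ 0. -0.  0.] row [-0.7 -1.4  0.8] turn -0.24 x 1
clock: 25.9
tcp_pos: [0.55, -0.2839, 0.3305]
orientation: [0.0, 0.101, 0.995, -0.0]
wrist_force: [-0.2, -0.1, 0.0]
finger_gap: 0.0343
at [ 0.551  -0.2846  0.3335] psi 168.4 tilt [ 0.2 -0.4  0. ] row [15.3  1.8  1.7] turn -0.03 x 8
```

View pics/w13.png

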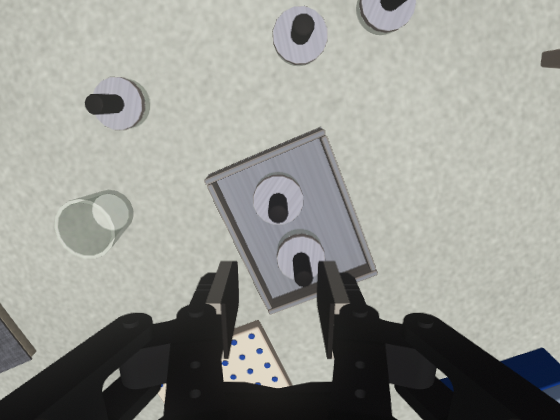

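View pics/c13.png

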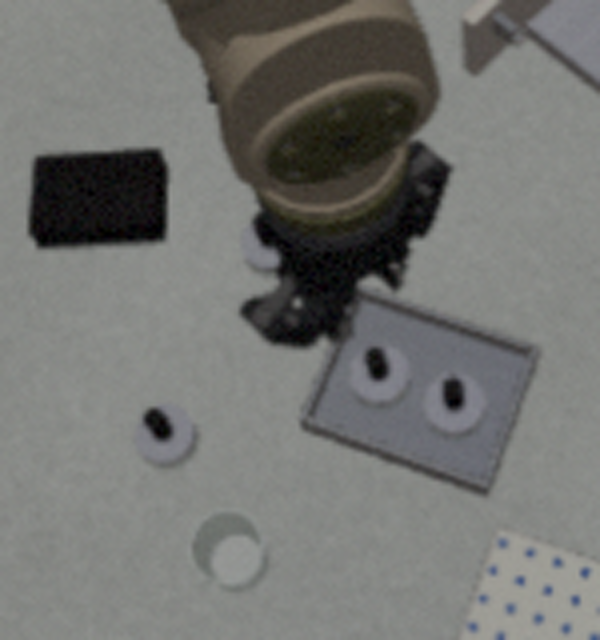

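```bash
python3 -m crank '[[15,2,2,0,0,0,0.4],[15,2,2,0,0,0,0.4],[15,2,2,0,0,0,0.4],[15,2,2,0,0,0,0.4],[15,2,2,0,0,0,0.4],[15,2,2,0,0,0,0.4],[15,2,2,0,0,0,0.4],[15,0,0,0,0,0,0.4]]' 30
python3 - <<'E'
from h import *
c=calibration('wrist');snap('wrist','w14.png')
plan([.434,-.246,.22],168.6,6)
print(proj(c,[[.434,-.246,.056],[.4235,-.179,.056]]))
E
```

```text
clock: 27.0
tcp_pos: [0.4346, -0.2456, 0.3143]
orientation: [-0.0, 0.101, 0.995, 0.0]
wrist_force: [-0.5, 0.8, 0.1]
finger_gap: 0.0344
at [ 0.4331 -0.2451  0.3143] psi 168.4 tilt [-0.   0.1  0. ] row [-0.2 -0.1 15.7] turn -0.04 x 6
[[277.5305708  221.19989935]
 [375.87684672 186.08207381]]
```

View pics/w14.png

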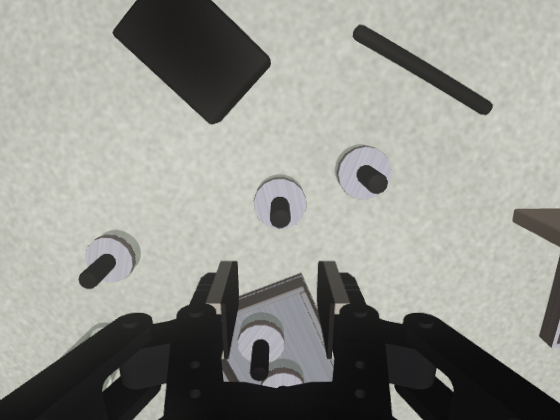

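```bash
python3 -m crank '[[0,0,16,0,0,0,0.4],[0,0,16,0,0,0,0.4],[0,0,16,0,0,0,0.4],[0,0,16,0,0,0,0.4],[0,0,16,0,0,0,0.4],[0,0,16,0,0,0,0.4],[0,0,16,0,0,0,0.4],[0,0,2,0,0,0,0.4]]' 30
python3 - <<'E'
from h import *
plan([.434,-.246,.200],168.6,1)
E
```

```text
clock: 28.05
tcp_pos: [0.4349, -0.2458, 0.1998]
orientation: [-0.001, 0.101, 0.995, 0.001]
wrist_force: [-0.7, -0.9, 0.3]
finger_gap: 0.034
at [ 0.4349 -0.2458  0.1998] psi 168.4 tilt [-0.1  0.1  0. ] row [ 0.9 -0.4 -0.2] turn -0.25 x 1
```

```bash
python3 -m crank '[[0,0,0,0,0,0,0],[0,0,0,0,0,0,0],[0,0,0,0,0,0,0],[0,0,0,0,0,0,0],[0,0,-10,0,0,0,0],[0,0,-25,0,0,0,0],[0,0,-35,0,0,0,0],[0,0,-35,0,0,0,0]]' 30
python3 - <<'E'
from h import *
p,r=tcp();snap('wrist','w15.png')
plan([.5468,.0738,.37],168.6,12)
E
```

```text
clock: 29.05
tcp_pos: [0.4352, -0.2459, 0.3073]
orientation: [0.0, 0.101, 0.995, -0.0]
wrist_force: [0.4, 0.0, -1.1]
finger_gap: 0.013
at [ 0.4364 -0.2468  0.3121] psi 168.4 tilt [ 0.2 -0.4  0. ] row [-3.7 28.  -4.8] turn -0.02 x 12
```

View pics/w15.png

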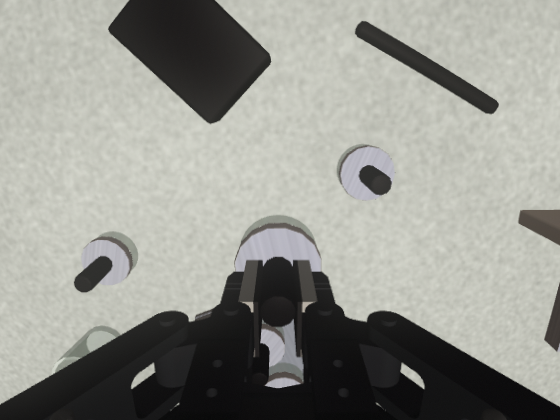

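```bash
python3 -m crank '[[-4,28,-8,0,0,0,0],[-4,28,-8,0,0,0,0],[-4,28,-8,0,0,0,0],[-4,28,-8,0,0,0,0],[-4,28,-8,0,0,0,0],[-4,28,-8,0,0,0,0],[-4,28,-5,0,0,0,0],[-4,28,-5,0,0,0,0]]' 30
python3 -m crank '[[-4,28,0,0,0,0,0],[-4,28,0,0,0,0,0],[-4,28,0,0,0,0,0],[-4,28,0,0,0,0,0],[0,0,0,0,0,0,0],[0,0,0,0,0,0,0],[0,0,0,0,0,0,0],[0,0,0,0,0,0,0]]' 30
python3 - <<'E'
from h import *
p,r=tcp();c=calibration('wrist');snap('wrist','w16.png')
plan([.5468,.0738,.25],168.6,8)
C=np.array([.564,.0376]);x=np.array([.980,-.198]);y=np.array([.198,.980])
print(proj(c,[np.r_[C+x*.0555+y*s,.034] for s in(-.0665,.0665)]),proj(c,[np.r_[C-x*.055+y*s,.092] for s in(.0875,-.1175)]))
E
```

```text
clock: 30.1
tcp_pos: [0.512, -0.0322, 0.3645]
orientation: [0.0, 0.101, 0.995, -0.0]
wrist_force: [0.3, -0.4, -1.1]
finger_gap: 0.0125
clock: 31.1
tcp_pos: [0.55, 0.0727, 0.3638]
orientation: [0.0, 0.102, 0.995, -0.0]
wrist_force: [-0.1, -0.0, -1.0]
finger_gap: 0.0129
at [0.55   0.0728 0.3638] psi 168.3 tilt [ 0. -0.  0.] row [ 0.4  0.  14.2] turn -0.04 x 8
[[171.81961541 276.46045658]
 [316.86275504 276.20673509]] [[361.22893151 166.38012648]
 [ 62.89758863 169.20653072]]
```

View pics/w16.png

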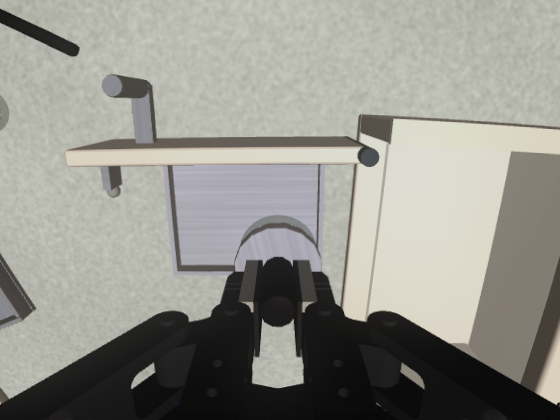

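```bash
python3 -m crank '[[0.4,0,16,0,0,0,0],[0.4,0,16,0,0,0,0],[0.4,0,16,0,0,0,0],[0.4,0,16,0,0,0,0],[0.4,0,16,0,0,0,0],[0.4,0,16,0,0,0,0],[0.4,0,16,0,0,0,0],[0,0,14,0,0,0,0]]' 30
python3 - <<'E'
from h import *
plan([.5468,.0738,.221],168.6,1)
E
```

```text
clock: 32.15
tcp_pos: [0.5473, 0.074, 0.2366]
orientation: [-0.0, 0.101, 0.995, -0.0]
wrist_force: [0.6, -0.8, -0.4]
finger_gap: 0.0132
at [0.5473 0.074  0.2366] psi 168.4 tilt [ 0.  0. -0.] row [ 0.5 -0.3 15.6] turn -0.24 x 1
```

```bash
python3 -m crank '[[0,0,8,0,0,0,0],[0,0,7,0,0,0,0],[0,0,0,0,0,0,0],[0,0,0,0,0,0,0],[0,0,0,0,0,0,0.35],[0,0,0,0,0,0,0.35],[0,0,0,0,0,0,0.35],[0,0,0,0,0,0,0.35]]' 30
python3 -m crank '[[0,0,-10,0,0,0,0.35],[0,0,-20,0,0,0,0.35],[0,0,-30,0,0,0,0.35],[0,0,-40,0,0,0,0.35],[0,0,-40,0,0,0,0.35],[0,0,0,0,0,0,0.35],[0,0,0,0,0,0,0.35],[0,0,0,0,0,0,0.35]]' 30
python3 - <<'E'
from h import *
snap('wrist','w17.png')
plan([.4235,-.179,.35],168.6,8)
E
```

```text
clock: 33.15
tcp_pos: [0.5474, 0.0739, 0.2228]
orientation: [0.0, 0.101, 0.995, -0.0]
wrist_force: [-0.1, 0.4, -0.0]
finger_gap: 0.0299
clock: 34.15
tcp_pos: [0.5469, 0.074, 0.3615]
orientation: [-0.001, 0.101, 0.995, -0.0]
wrist_force: [-0.5, 0.0, 0.3]
finger_gap: 0.0298
at [0.547  0.074  0.3614] psi 168.4 tilt [ 0.   0.1 -0. ] row [  8.8 -34.1   1.4] turn -0.03 x 8
```

View pics/w17.png

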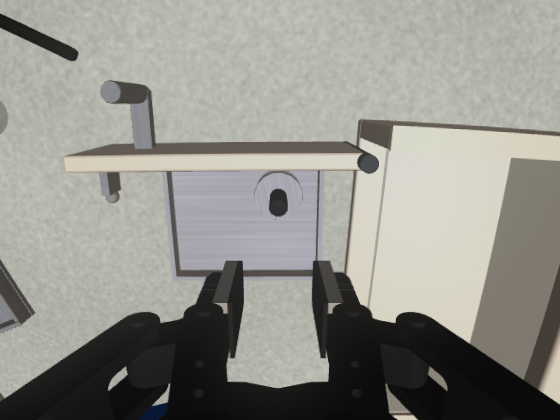

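```bash
python3 -m crank '[[9,-34,1,0,0,0,0.4],[9,-34,1,0,0,0,0.4],[9,-34,1,0,0,0,0.4],[9,-34,1,0,0,0,0.4],[9,-34,1,0,0,0,0.4],[9,-34,1,0,0,0,0.4],[9,-34,1,0,0,0,0.4],[9,-34,1,0,0,0,0.4]]' 30
python3 -m crank '[[0,0,8,0,0,0,0.4],[0,0,8,0,0,0,0.4],[0,0,8,0,0,0,0.4],[0,0,8,0,0,0,0.4],[0,0,0,0,0,0,0.4],[0,0,0,0,0,0,0.4],[0,0,0,0,0,0,0.4],[0,0,0,0,0,0,0.4]]' 30
python3 - <<'E'
from h import *
c=calibration('wrist');snap('wrist','w18.png')
plan([.4235,-.179,.2],168.6,7)
print(proj(c,[[.4235,-.179,.056]]))
E
```

```text
clock: 35.2
tcp_pos: [0.4211, -0.1787, 0.3538]
orientation: [-0.001, 0.101, 0.995, 0.0]
wrist_force: [-0.1, -0.4, 0.3]
finger_gap: 0.0341
clock: 36.2
tcp_pos: [0.4221, -0.178, 0.323]
orientation: [0.0, 0.101, 0.995, -0.0]
wrist_force: [0.1, 0.3, -0.4]
finger_gap: 0.034
at [ 0.4221 -0.178   0.3229] psi 168.4 tilt [ 0. -0.  0.] row [-0.2 -0.1 17.6] turn -0.03 x 7
[[277.42319233 219.63478277]]
```

View pics/w18.png

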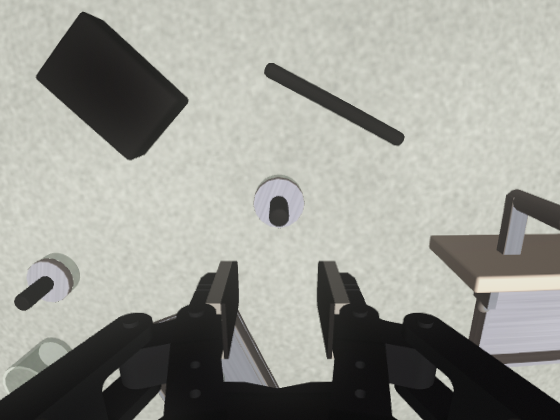

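```bash
python3 -m crank '[[0,0,17.5,0,0,0,0.4],[0,0,17.5,0,0,0,0.4],[0,0,17.5,0,0,0,0.4],[0,0,17.5,0,0,0,0.4],[0,0,17.5,0,0,0,0.4],[0,0,17.5,0,0,0,0.4],[0,0,17.5,0,0,0,0.4],[0,0,0,0,0,0,0.4]]' 30
python3 -m crank '[[0,0,0,0,0,0,0],[0,0,0,0,0,0,0],[0,0,0,0,0,0,0],[0,0,0,0,0,0,0],[0,0,-10,0,0,0,0],[0,0,-25,0,0,0,0],[0,0,-35,0,0,0,0],[0,0,-35,0,0,0,0]]' 30
python3 - <<'E'
from h import *
p,r=tcp();snap('wrist','w19.png')
plan([.5342,.0120,.37],168.6,8)
E
```

```text
clock: 37.25
tcp_pos: [0.4214, -0.1776, 0.1993]
orientation: [-0.001, 0.101, 0.995, 0.001]
wrist_force: [0.1, 0.0, -0.5]
finger_gap: 0.0341
clock: 38.25
tcp_pos: [0.4218, -0.1778, 0.3067]
orientation: [-0.0, 0.101, 0.995, 0.0]
wrist_force: [0.8, 0.2, -1.5]
finger_gap: 0.0132
at [ 0.4231 -0.1785  0.3112] psi 168.4 tilt [ 0.1 -0.4  0. ] row [-8.9 26.1 -7.4] turn -0.03 x 8
```

View pics/w19.png

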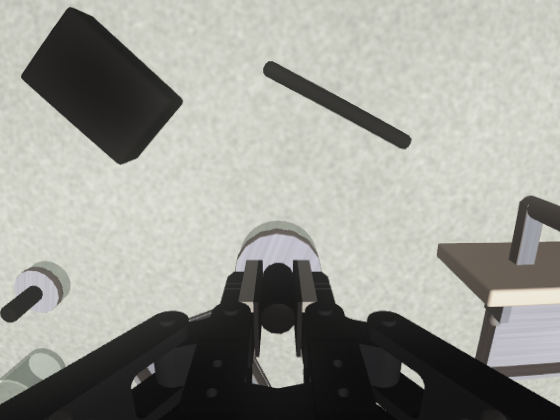

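```bash
python3 -m crank '[[-9,26,-12,0,0,0,0],[-9,26,-12,0,0,0,0],[-9,26,-12,0,0,0,0],[-9,26,-12,0,0,0,0],[-9,26,-4,0,0,0,0],[-9,26,-4,0,0,0,0],[-9,26,0,0,0,0,0],[-9,26,0,0,0,0,0]]' 30
python3 -m crank '[[0,0,12,0,0,0,0],[0,0,12,0,0,0,0],[0,0,12,0,0,0,0],[0,0,12,0,0,0,0],[0,0,12,0,0,0,0],[0,0,0,0,0,0,0],[0,0,0,0,0,0,0],[0,0,0,0,0,0,0]]' 30
python3 - <<'E'
from h import *
p,r=tcp();snap('wrist','w20.png')
plan([.5342,.0120,.221],168.6,6)
E
```

```text
clock: 39.3
tcp_pos: [0.5347, 0.0121, 0.3616]
orientation: [0.0, 0.101, 0.995, -0.0]
wrist_force: [-0.1, -0.5, -1.3]
finger_gap: 0.013
clock: 40.3
tcp_pos: [0.5348, 0.0112, 0.3017]
orientation: [0.001, 0.101, 0.995, -0.0]
wrist_force: [-0.5, -0.6, -0.5]
finger_gap: 0.0126
at [0.5347 0.0113 0.3017] psi 168.4 tilt [-0.  -0.1 -0. ] row [ 0.1  0.1 13.5] turn -0.04 x 6
```

View pics/w20.png

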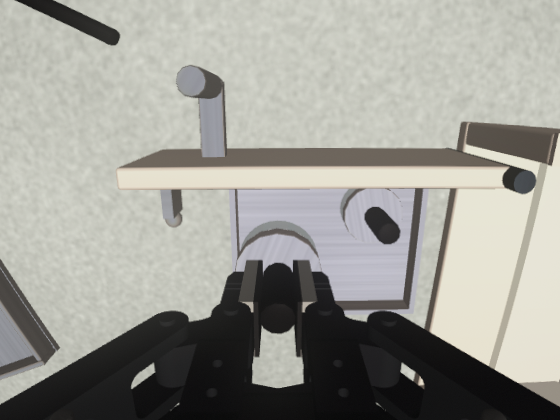

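```bash
python3 -m crank '[[0,1,13,0,0,0,0],[0,1,13,0,0,0,0],[0,0,13,0,0,0,0],[0,0,13,0,0,0,0],[0,0,13,0,0,0,0],[0,0,14,0,0,0,0],[0,0,0,0,0,0,0],[0,0,0,0,0,0,0]]' 30
python3 -m crank '[[0,0,0,0,0,0,0.4],[0,0,0,0,0,0,0.4],[0,0,0,0,0,0,0.4],[0,0,-10,0,0,0,0.4],[0,0,-20,0,0,0,0.4],[0,0,-30,0,0,0,0.4],[0,0,-40,0,0,0,0.4],[0,0,-40,0,0,0,0.4]]' 30
python3 - <<'E'
from h import *
snap('wrist','w21.png')
plan([.4525,-.390,.36],168.6,10)
E
```

```text
clock: 41.35
tcp_pos: [0.5349, 0.0132, 0.2219]
orientation: [-0.0, 0.101, 0.995, -0.0]
wrist_force: [0.1, 0.8, -0.6]
finger_gap: 0.0129
clock: 42.35
tcp_pos: [0.5347, 0.0133, 0.3641]
orientation: [0.0, 0.101, 0.995, -0.0]
wrist_force: [0.6, -0.0, -0.6]
finger_gap: 0.0342
at [0.5359 0.0131 0.3699] psi 168.4 tilt [-0.  -0.5 -0. ] row [  0.1 -41.2   1. ] turn -0.02 x 10
```

View pics/w21.png

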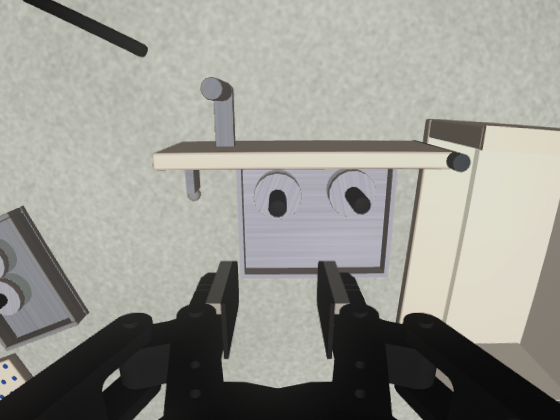

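```bash
python3 -m crank '[[0,-41,0,0,0,0,0.4],[0,-41,0,0,0,0,0.4],[0,-41,0,0,0,0,0.4],[0,-41,0,0,0,0,0.4],[0,-41,0,0,0,0,0.4],[0,-41,0,0,0,0,0.4],[0,-41,0,0,0,0,0.4],[0,-41,0,0,0,0,0.4]]' 30
python3 -m crank '[[0,-41,10,0,0,0,0.4],[0,-41,10,0,0,0,0.4],[0,0,10,0,0,0,0.4],[0,0,10,0,0,0,0.4],[0,0,0,0,0,0,0.4],[0,0,0,0,0,0,0.4],[0,0,0,0,0,0,0.4],[0,0,0,0,0,0,0.4]]' 30
python3 - <<'E'
from h import *
c=calibration('wrist');snap('wrist','w22.png');snap('scene','s22.png')
plan([.4525,-.39,.2],168.6,7)
print(proj(c,[[.4525,-.39,.056]]))
E
```

```text
clock: 43.4
tcp_pos: [0.4683, -0.3093, 0.3629]
orientation: [0.0, 0.101, 0.995, -0.0]
wrist_force: [0.2, -0.2, 0.2]
finger_gap: 0.0339
clock: 44.4
tcp_pos: [0.4524, -0.3881, 0.3227]
orientation: [0.0, 0.101, 0.995, -0.0]
wrist_force: [-0.2, 0.2, 0.7]
finger_gap: 0.0344
at [ 0.4523 -0.3883  0.3225] psi 168.4 tilt [ 0. -0.  0.] row [-0.1 -0.2 17.5] turn -0.03 x 7
[[275.86531326 218.1769607 ]]
```

View pics/w22.png

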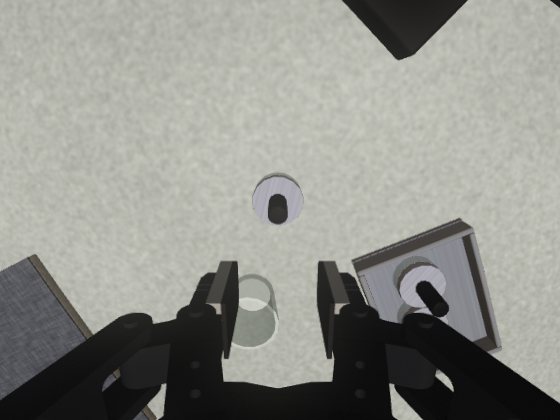

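View pics/s22.png

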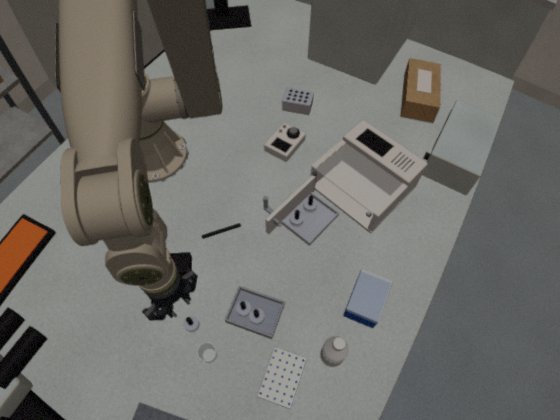

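```bash
python3 -m crank '[[0,0,17.5,0,0,0,0.4],[0,0,17.5,0,0,0,0.4],[0,0,17.5,0,0,0,0.4],[0,0,17.5,0,0,0,0.4],[0,0,17.5,0,0,0,0.4],[0,0,17.5,0,0,0,0.4],[0,0,17.5,0,0,0,0.4],[0,0,0,0,0,0,0.4]]' 30
python3 -m crank '[[0,0,0,0,0,0,0],[0,0,0,0,0,0,0],[0,0,0,0,0,0,0],[0,0,0,0,0,0,0],[0,0,-10,0,0,0,0],[0,0,-25,0,0,0,0],[0,0,-35,0,0,0,0],[0,0,-35,0,0,0,0]]' 30
python3 - <<'E'
from h import *
p,r=tcp();snap('wrist','w23.png')
plan([.587,.036,.37],168.6,10)
E
```

```text
clock: 45.5
tcp_pos: [0.4516, -0.3878, 0.1984]
orientation: [-0.001, 0.101, 0.995, 0.001]
wrist_force: [0.2, 0.9, 0.4]
finger_gap: 0.0337
clock: 46.5
tcp_pos: [0.452, -0.3882, 0.3061]
orientation: [-0.0, 0.101, 0.995, 0.0]
wrist_force: [0.7, -0.4, -0.3]
finger_gap: 0.0126
at [ 0.453  -0.3891  0.3115] psi 168.4 tilt [ 0.3 -0.3  0. ] row [-4.6 44.3 -5.9] turn -0.02 x 10
```

View pics/w23.png

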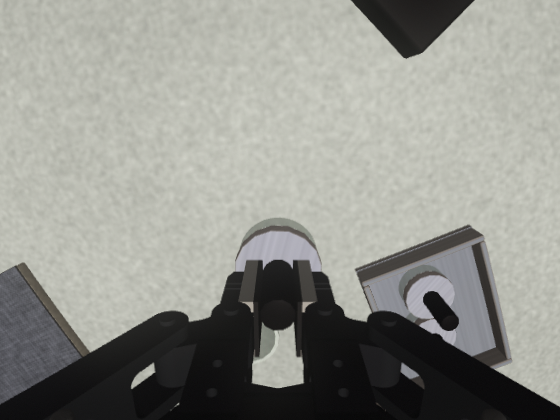

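```bash
python3 -m crank '[[-4.6,44,-8,0,0,0,0],[-4.6,44,-8,0,0,0,0],[-4.6,44,-8,0,0,0,0],[-4.6,44,-8,0,0,0,0],[-4.6,44,-8,0,0,0,0],[-4.6,44,-8,0,0,0,0],[-4.6,44,-5,0,0,0,0],[-4.6,44,-5,0,0,0,0]]' 30
python3 -m crank '[[-4.6,44,0,0,0,0,0],[-4.6,44,0,0,0,0,0],[0,0,10,0,0,0,0],[0,0,10,0,0,0,0],[0,0,10,0,0,0,0],[0,0,10,0,0,0,0],[0,0,0,0,0,0,0],[0,0,0,0,0,0,0]]' 30
python3 - <<'E'
from h import *
p,r=tcp();snap('wrist','w24.png')
plan([.588,.0365,.220],168.6,7)
E
```

```text
clock: 47.55
tcp_pos: [0.5594, -0.0495, 0.3634]
orientation: [0.0, 0.101, 0.995, -0.0]
wrist_force: [1.2, -0.2, -0.1]
finger_gap: 0.013
clock: 48.55
tcp_pos: [0.586, 0.0329, 0.3228]
orientation: [0.0, 0.102, 0.995, -0.0]
wrist_force: [0.5, -0.3, -0.7]
finger_gap: 0.0133
at [0.5861 0.033  0.3231] psi 168.3 tilt [ 0. -0.  0.] row [-0.2  0.5 14.7] turn -0.04 x 7
```

View pics/w24.png

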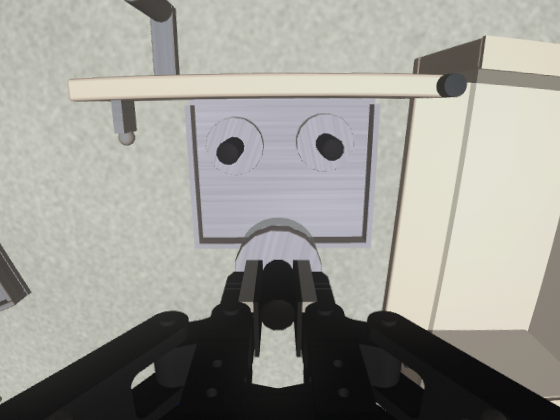

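```bash
python3 -m crank '[[0,0.5,14.5,0,0,0,0],[0,0.5,14.5,0,0,0,0],[0,0.5,14.5,0,0,0,0],[0,0.5,14.5,0,0,0,0],[0,0.5,14.5,0,0,0,0],[0,0.5,14.5,0,0,0,0],[0,0,15,0,0,0,0],[0,0,0,0,0,0,0]]' 30
python3 - <<'E'
from h import *
snap('wrist','w25.png')
plan([.588,.0365,.219],168.6,1)
E
```

```text
clock: 49.6
tcp_pos: [0.5866, 0.0363, 0.2199]
orientation: [-0.0, 0.101, 0.995, -0.0]
wrist_force: [-0.7, 0.0, -0.8]
finger_gap: 0.0125
at [0.5866 0.0363 0.2201] psi 168.4 tilt [ 0.  0. -0.] row [-1.4  0.5  1.1] turn -0.24 x 1
```

View pics/w25.png

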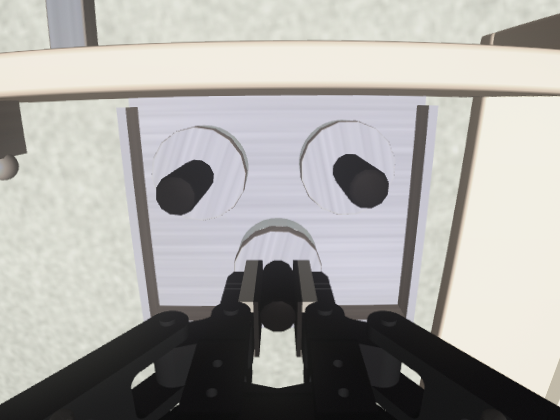

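Pot lid centre ~(278,255), lying inside the rim line at v≈305. I'll release it.

```bash
python3 -m crank '[[0,0,0,0,0,0,0.4],[0,0,0,0,0,0,0.4],[0,0,0,0,0,0,0.4],[0,0,-10,0,0,0,0.4],[0,0,-20,0,0,0,0.4],[0,0,-30,0,0,0,0.4],[0,0,-40,0,0,0,0.4],[0,0,-40,0,0,0,0.4]]' 30
python3 -m crank '[[0,-20,0,0,0,0,0.4],[10,-30,0,0,0,0,0.4],[20,-30,0,0,0,0,0.4],[20,-30,0,0,0,0,0.4],[20,-30,0,0,0,0,0.4],[0,0,0,0,0,0,0.4],[0,0,0,0,0,0,0.4],[0,0,0,0,0,0,0.4]]' 30
python3 - <<'E'
from h import *
snap('wrist','w26.png');snap('scene','s26.png');snap('side','d26.png')
crop('s26.png',200,160,200,170,'c26.png',3.8)
crop('d26.png',130,130,250,200,'c27.png',3)
plan([.4466,-.01,.34],168.6,1)
E
```

```text
clock: 50.65
tcp_pos: [0.5864, 0.0363, 0.3627]
orientation: [0.0, 0.101, 0.995, -0.0]
wrist_force: [0.4, 0.7, -0.2]
finger_gap: 0.0341
clock: 51.65
tcp_pos: [0.4903, -0.0864, 0.3606]
orientation: [0.0, 0.101, 0.995, 0.0]
wrist_force: [0.0, 0.5, 0.7]
finger_gap: 0.034
at [ 0.4902 -0.0863  0.3605] psi 168.4 tilt [ 0.  0. -0.] row [58.  66.  20.5] turn -0.18 x 1
```

View pics/w26.png

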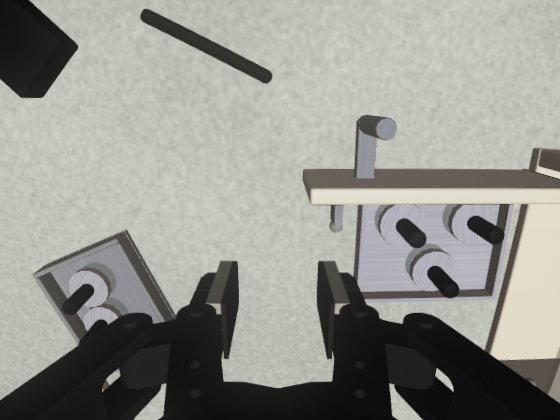

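View pics/c26.png

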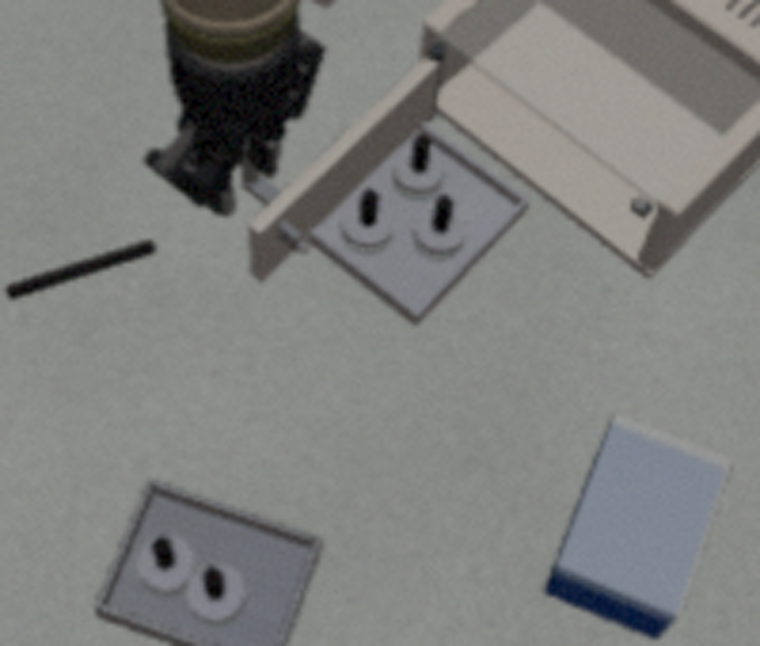

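View pics/d26.png

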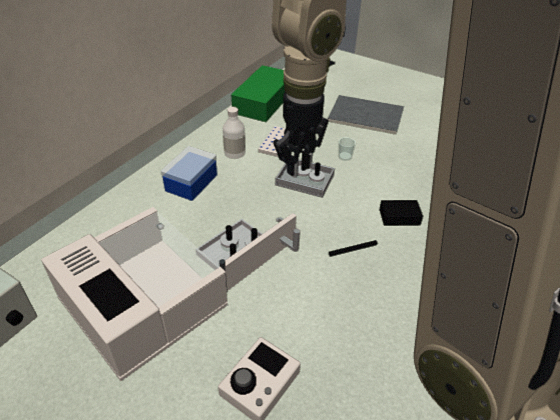

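Run:
```python
from h import *
cs=calibration('scene')
S=lambda p:(200+p[0]/3.8,160+p[1]/3.8)
C=np.array([.576,-.2805]);a=np.radians(11.5);x=np.array([np.cos(a),np.sin(a)]);y=np.array([-np.sin(a),np.cos(a)])
for p,z in [((165,560),.025),((215,592),.025),((160,543),.061),((213,577),.061),((150,484),.025),((322,540),.025),((98,612),.025)]:
    q=unproj(cs,S(p),z)[0]; d=q[:2]-C; print(q.round(4),np.round([d@x,d@y],4))
crop('s26.png',215,275,80,70,'c28.png',9)
crop('d26.png',260,140,90,70,'c29.png',8)
```

```text
[ 0.5463 -0.2872  0.025 ] [-0.0305 -0.0007]
[ 0.5874 -0.2884  0.025 ] [ 0.0096 -0.0101]
[ 0.5455 -0.2872  0.061 ] [-0.0312 -0.0005]
[ 0.5879 -0.2886  0.061 ] [ 0.0101 -0.0103]
[ 0.5073 -0.2467  0.025 ] [-0.0606  0.0468]
[ 0.6308 -0.2197  0.025 ] [0.0658 0.0487]
[ 0.5275 -0.341   0.025 ] [-0.0596 -0.0496]
```

View pics/c28.png

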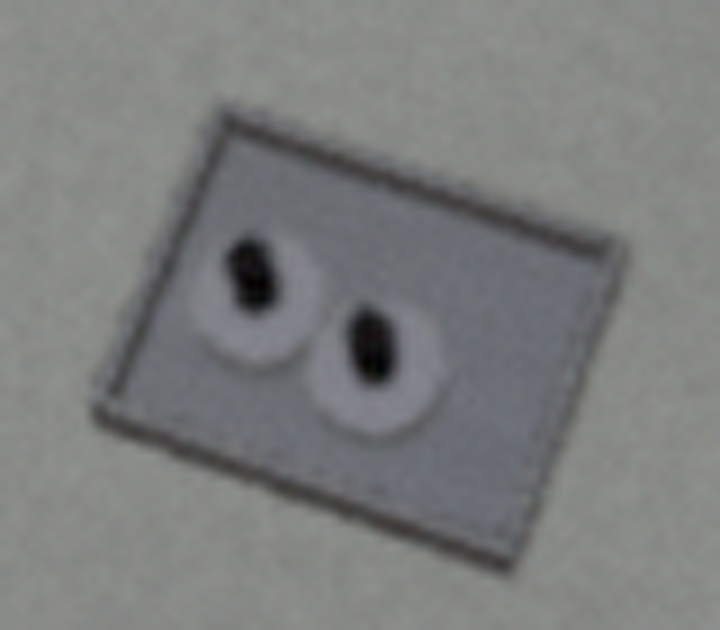

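View pics/c29.png

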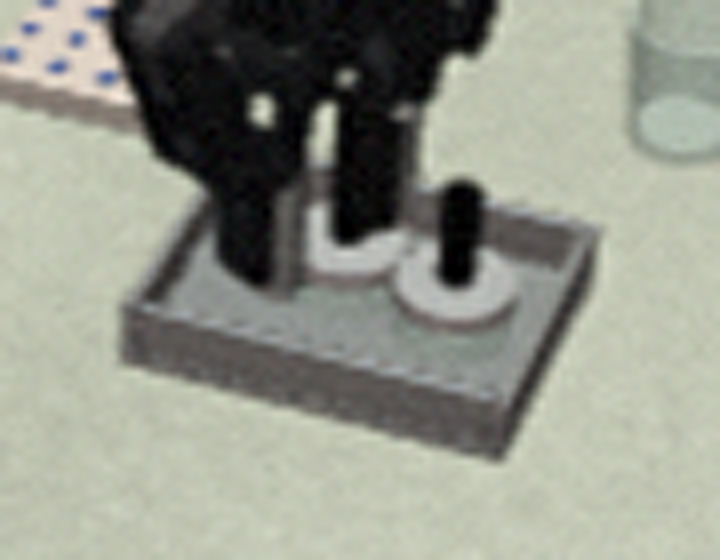

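Run:
```python
from h import *
plan([.4485,-.011,.34],83.4,8)
```

```text
at [ 0.4902 -0.0863  0.3605] psi 168.4 tilt [ 0.  0. -0.] row [11.5  2.5  2.6] turn 10.63 x 8
```

```bash
python3 -m crank '[[11.5,2.5,2.5,0,0,10.6,0.35],[11.5,2.5,2.5,0,0,10.6,0.35],[11.5,2.5,2.5,0,0,10.6,0.35],[11.5,2.5,2.5,0,0,10.6,0.35],[11.5,2.5,2.5,0,0,10.6,0.35],[11.5,2.5,2.5,0,0,10.6,0.35],[11.5,2.5,2.5,0,0,10.6,0.35],[11.5,2.5,2.5,0,0,10.6,0.35]]' 30
python3 -m crank '[[0,0,10,0,0,3,0.35],[0,0,10,0,0,0,0.35],[0,0,10,0,0,0,0.35],[0,0,10,0,0,0,0.35],[0,0,10,0,0,0,0.35],[0,0,0,0,0,0,0.35],[0,0,0,0,0,0,0.35],[0,0,0,0,0,0,0.35]]' 30
python3 - <<'E'
from h import *
c=calibration('wrist');snap('wrist','w29.png')
plan([.4485,-.011,.2368],80.5,4)
print(proj(c,[[.448,-.0115,.105]]))
E
```

```text
clock: 52.8
tcp_pos: [0.4482, -0.0108, 0.3406]
orientation: [0.0, 0.747, 0.664, -0.0]
wrist_force: [0.8, 0.2, -0.8]
finger_gap: 0.0298
clock: 53.8
tcp_pos: [0.4484, -0.0116, 0.2911]
orientation: [0.0, 0.763, 0.647, 0.0]
wrist_force: [-0.4, -0.3, -0.5]
finger_gap: 0.0302
at [ 0.4483 -0.0116  0.2911] psi 80.6 tilt [-0.1 -0.  -0. ] row [ 0.2  0.  13.6] turn 0.02 x 4
[[280.31407579 264.68024563]]
```

View pics/w29.png

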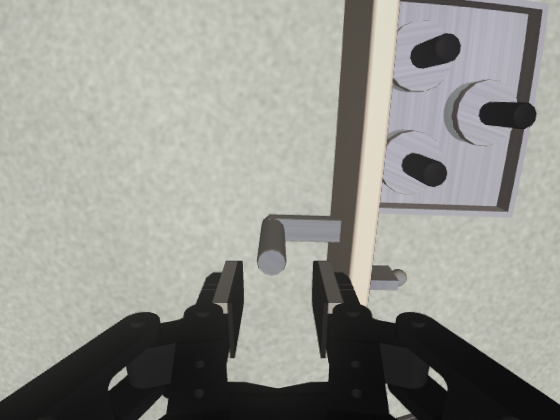

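```bash
python3 -m crank '[[0,-2,12,0,0,0,0.35],[0,0,14,0,0,0,0.35],[0,0,14,0,0,0,0.35],[0,0,13,0,0,0,0.35],[0,0,0,0,0,0,0.35],[0,0,0,0,0,0,0],[0,0,0,0,0,0,0],[0,0,0,0,0,0,0]]' 30
python3 - <<'E'
from h import *
plan([.4485,-.011,.2368],80.5,4)
p,r=tcp(); H=np.array([.5215,.1355]);m=r.as_matrix()
for g in(1.8,3.6):
    d=np.radians(g);q=p[:2]-H; c,s=np.cos(d),np.sin(d)
    n=np.array([c*q[0]-s*q[1],s*q[0]+c*q[1]])+H
    print(g,m.T@np.r_[(n-p[:2])*1000,0], np.hypot(*q))
print(get_state()['wrist_force'],get_state()['finger_gap'])
E
```

```text
clock: 54.85
tcp_pos: [0.4462, -0.0113, 0.2378]
orientation: [0.0, 0.763, 0.647, -0.0]
wrist_force: [0.3, -0.1, -3.9]
finger_gap: 0.0132
at [ 0.4462 -0.0113  0.2378] psi 80.6 tilt [-0. -0. -0.] row [0.2 0.6 0.2] turn 0.01 x 4
1.8 [-1.49974016e+00  4.96215172e+00  1.17609143e-03] 0.16501345966610328
3.6 [-2.84287534e+00  9.96896291e+00  2.32313976e-03] 0.16501345966610328
[ 0.33958128 -0.08944485 -3.87032859] 0.013185991744127202
```

```bash
python3 -m crank '[[-1.5,5,0,0,0,-1.8,0],[-2.8,10,0,0,0,-3.6,0],[-2.8,10,0,0,0,-3.6,0],[-2.8,10,0,0,0,-3.6,0],[-2.8,10,0,0,0,-3.6,0],[-2.8,10,0,0,0,-3.6,0],[-2.8,10,0,0,0,-3.6,0],[-2.8,10,0,0,0,-3.6,0]]' 30
python3 -m crank '[[-2.8,10,0,0,0,-3.6,0],[-2.8,10,0,0,0,-3.6,0],[-2.8,10,0,0,0,-3.6,0],[-2.8,10,0,0,0,-3.6,0],[-2.8,10,0,0,0,-3.6,0],[-2.8,10,0,0,0,-3.6,0],[-2.8,10,0,0,0,-3.6,0],[-2.8,10,0,0,0,-3.6,0]]' 30
python3 - <<'E'
from h import *
snap('wrist','w30.png')
p,r=tcp(); H=np.array([.5215,.1355]);q=p[:2]-H;print(p,np.degrees(np.arctan2(q[1],q[0])),np.hypot(*q))
E
```

```text
clock: 55.85
tcp_pos: [0.522, -0.0295, 0.2378]
orientation: [0.0, 0.59, 0.808, -0.0]
wrist_force: [0.1, -0.2, -1.3]
finger_gap: 0.0132
clock: 56.85
tcp_pos: [0.602, -0.0091, 0.2378]
orientation: [0.001, 0.371, 0.929, -0.0]
wrist_force: [1.2, -2.3, -2.9]
finger_gap: 0.0131
[ 0.60294092 -0.00856641  0.23778673] -60.520469641267276 0.16549246193355144
```

View pics/w30.png

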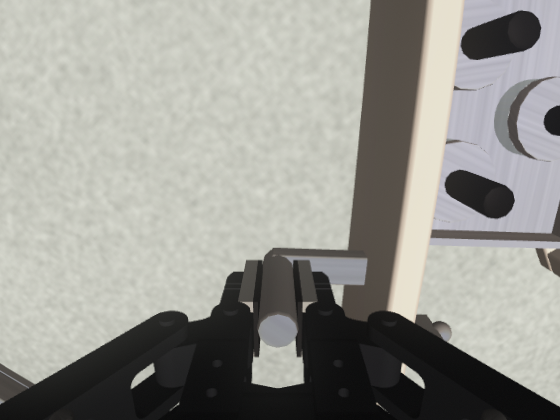

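```bash
python3 -m crank '[[-2.8,10,0,0,0,-3.6,0],[-2.8,10,0,0,0,-3.6,0],[-2.8,10,0,0,0,-3.6,0],[-2.8,10,0,0,0,-3.6,0],[-2.8,10,0,0,0,-3.6,0],[-2.8,10,0,0,0,-3.6,0],[-1.5,5,0,0,0,-1.8,0],[-1.5,5,0,0,0,-1.8,0]]' 30
python3 - <<'E'
from h import *
p,r=tcp(); H=np.array([.5215,.1355]);q=p[:2]-H;print(p,np.degrees(np.arctan2(q[1],q[0])),np.hypot(*q))
E
```

```text
clock: 57.9
tcp_pos: [0.6565, 0.0385, 0.2378]
orientation: [0.002, 0.16, 0.987, -0.001]
wrist_force: [4.6, -3.0, -4.5]
finger_gap: 0.013
[0.6565257 0.038462  0.237834 ] -35.70341275034977 0.16627781643672804
```

```bash
python3 -m crank '[[-1.5,5,0,0,0,-1.8,0],[-1.5,5,0,0,0,-1.8,0],[-1.5,5,0,0,0,-1.8,0],[0,2,0,0,0,0,0],[0,0,0,0,0,0,0],[0,0,0,0,0,0,0],[0,0,0,0,0,0,0],[0,0,0,0,0,0,0]]' 30
python3 - <<'E'
from h import *
p,r=tcp(); H=np.array([.5215,.1355]);q=p[:2]-H;print(p,np.degrees(np.arctan2(q[1],q[0])),np.hypot(*q))
E
```

```text
clock: 58.9
tcp_pos: [0.6664, 0.0538, 0.2379]
orientation: [0.003, 0.114, 0.994, 0.0]
wrist_force: [9.5, -0.3, -6.8]
finger_gap: 0.0128
[0.66635827 0.05381543 0.2378659 ] -29.418348529235892 0.16630179916568225
```

```bash
python3 -m crank '[[0,2,0,0,0,0,0],[0,2,0,0,0,0,0],[0,0,0,0,0,0,0],[0,0,0,0,0,0,0],[0,0,0,0,0,0,0],[0,0,0,0,0,0,0],[0,0,0,0,0,0,0],[0,0,0,0,0,0,0]]' 30
python3 - <<'E'
from h import *
p,r=tcp(); H=np.array([.5215,.1355]);q=p[:2]-H;print(p,np.degrees(np.arctan2(q[1],q[0])),np.hypot(*q))
E
```

```text
clock: 59.9
tcp_pos: [0.6674, 0.0561, 0.2379]
orientation: [0.003, 0.114, 0.993, -0.002]
wrist_force: [9.4, -7.7, -7.4]
finger_gap: 0.0132
[0.66738807 0.05612806 0.23788727] -28.548867319377244 0.16608201057341426
```

```bash
python3 -m crank '[[0,2,0,0,0,0,0],[0,2,0,0,0,0,0],[0,0,0,0,0,0,0],[0,0,0,0,0,0,0],[0,0,0,0,0,0,0],[0,0,0,0,0,0,0],[0,0,0,0,0,0,0],[0,0,0,0,0,0,0]]' 30
python3 - <<'E'
from h import *
p,r=tcp(); H=np.array([.5215,.1355]);q=p[:2]-H;print(p,np.degrees(np.arctan2(q[1],q[0])),np.hypot(*q))
E
```

```text
clock: 60.9
tcp_pos: [0.6678, 0.0573, 0.2379]
orientation: [0.003, 0.116, 0.993, -0.005]
wrist_force: [5.3, -18.1, -5.2]
finger_gap: 0.0129
[0.66777018 0.05725861 0.23788916] -28.142775036763034 0.16588152727210603
```

```bash
python3 -m crank '[[0,-4,0,0,0,0,0],[0,0,0,0,0,0,0],[0,0,0,0,0,0,0.35],[0,0,0,0,0,0,0.35],[0,0,0,0,0,0,0.35],[0,0,0,0,0,0,0.35],[0,0,0,0,0,0,0.35],[0,0,-5,0,0,0,0.35]]' 30
python3 -m crank '[[0,0,-20,0,0,0,0.35],[0,0,-30,0,0,0,0.35],[0,0,-30,0,0,0,0.35],[0,0,-30,0,0,0,0.35],[0,0,-20,0,0,0,0.35],[0,0,0,0,0,0,0.35],[0,0,0,0,0,0,0.35],[0,0,0,0,0,0,0.35]]' 30
python3 - <<'E'
from h import *
c=calibration('wrist');snap('wrist','w31.png');snap('side','d31.png');snap('scene','s31.png')
crop('d31.png',30,190,270,220,'c31.png',2.9)
crop('s31.png',255,80,190,160,'c32.png',4)
p,r=tcp();print(p)
E
```

```text
clock: 61.9
tcp_pos: [0.6646, 0.0583, 0.2424]
orientation: [-0.0, 0.113, 0.994, -0.0]
wrist_force: [-0.7, -0.3, 0.0]
finger_gap: 0.0301
clock: 62.9
tcp_pos: [0.6646, 0.0582, 0.3712]
orientation: [-0.001, 0.114, 0.994, -0.0]
wrist_force: [0.4, -0.0, -0.2]
finger_gap: 0.0298
[0.66473046 0.05822138 0.37169143]
```

View pics/w31.png

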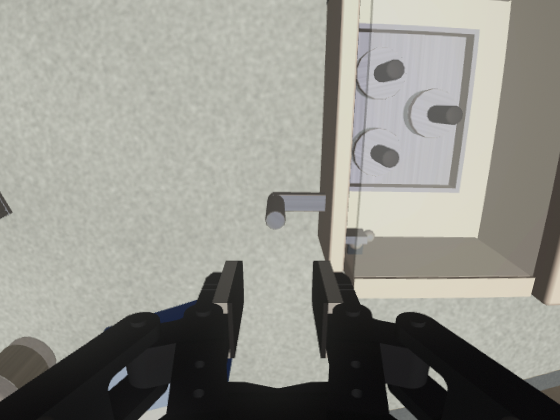

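View pics/c31.png

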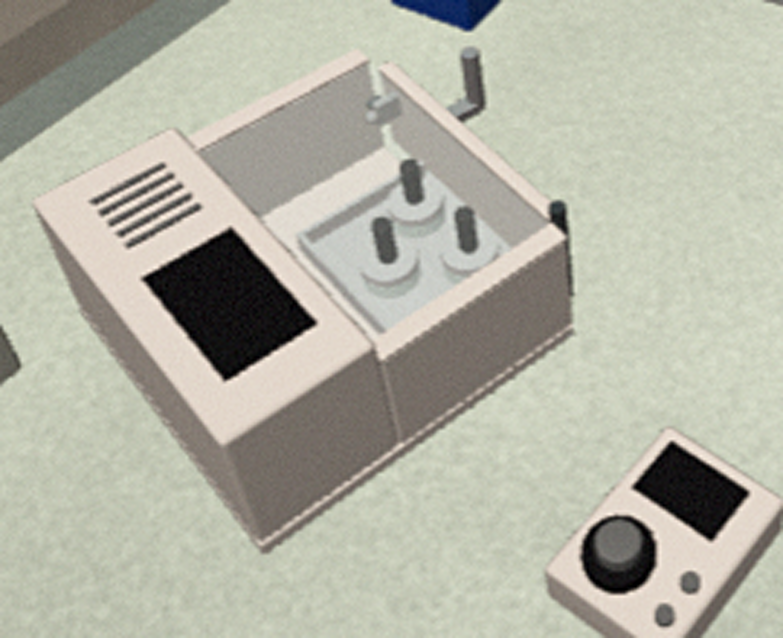

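View pics/c32.png

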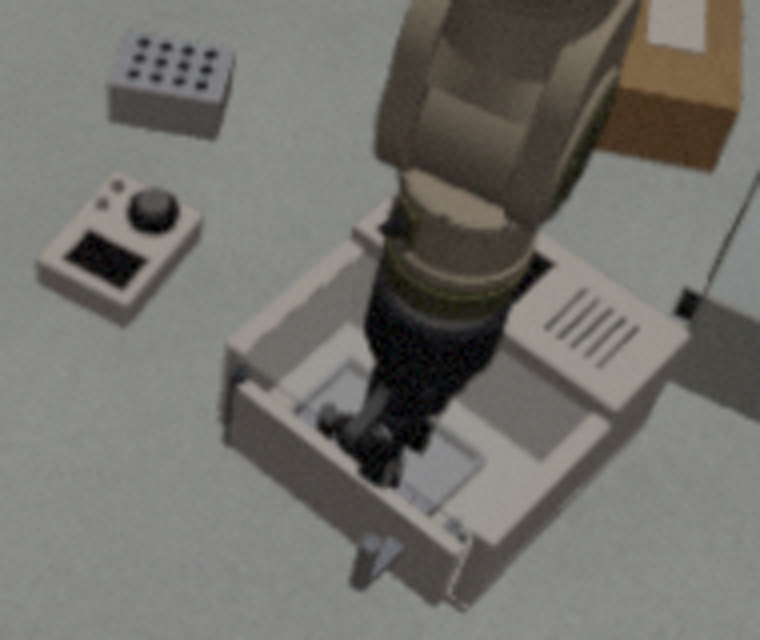

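Run:
```python
from h import *
a=cv2.imread('pics/side0.png').astype(float)[200:245,180:205];b=cv2.imread('pics/d31.png').astype(float)[200:245,180:205]
print(np.abs(a-b).mean(),np.abs(a-b).max(), cv2.phaseCorrelate(a.mean(2),b.mean(2)))
a=cv2.imread('pics/scene0.png').astype(float)[210:232,338:358];b=cv2.imread('pics/s31.png').astype(float)[210:232,338:358]
print(np.abs(a-b).mean(),np.abs(a-b).max(), cv2.phaseCorrelate(a.mean(2),b.mean(2)))
plan([.3685,.2855,.40],167,16)
```

```text
19.953185185185184 37.0 ((0.41427759969365674, 0.46981858898219997), 0.993722478217894)
2.0727272727272728 18.0 ((0.06509359410955184, 0.10050349985466944), 1.0282173200043592)
at [0.6647 0.0582 0.3717] psi 167.0 tilt [ 0.   0.1 -0. ] row [21.2  9.7 -1.8] turn -0.00 x 16
```

Run:
```python
from h import *
A=cv2.imread('pics/side0.png').mean(2);B=cv2.imread('pics/d31.png').mean(2)
for n,(y0,y1,x0,x1) in dict(post=(200,245,180,205),house=(240,330,55,145),ctrl=(330,410,215,300),blue=(150,195,160,215)).items():
    a=A[y0:y1,x0:x1];b=B[y0:y1,x0:x1];a=a-a.mean();b=b-b.mean()
    w=cv2.createHanningWindow((x1-x0,y1-y0),cv2.CV_64F);print(n,cv2.phaseCorrelate(a,b,w))
```

```text
post ((0.5319309765144578, 0.4288477177150618), 0.9487640150531204)
house ((2.1535574788345002e-05, 0.026575855786965974), 0.9791636736845031)
ctrl ((-0.08152348458088454, 0.018232334366032887), 0.9278920815342947)
blue ((0.6104975817489944, 0.9174415465213563), 0.211067152012163)
```

Run:
```python
from h import *
H=np.array([.5215,.1355]);q=np.array([.667,.0552])-H
for n in('side','scene'):
    c=calibration(n)
    for t in(0,.03,.06):
        cc,s=np.cos(-t),np.sin(-t);p=np.array([cc*q[0]-s*q[1],s*q[0]+cc*q[1]])+H
        u=proj(c,np.r_[p,.09]);u0=u if t==0 else u0;print(n,t,u-u0)
A=cv2.imread('pics/scene0.png').mean(2);B=cv2.imread('pics/s31.png').mean(2)
for (y0,y1,x0,x1) in [(208,234,334,362),(200,240,330,375),(110,160,262,308)]:
    a=A[y0:y1,x0:x1];b=B[y0:y1,x0:x1]
    print(cv2.phaseCorrelate(a-a.mean(),b-b.mean(),cv2.createHanningWindow((x1-x0,y1-y0),cv2.CV_64F)))
```

```text
side 0 [[0. 0.]]
side 0.03 [[ 2.2001917  -0.69579734]]
side 0.06 [[ 4.41647513 -1.34700988]]
scene 0 [[0. 0.]]
scene 0.03 [[-1.50387735  0.77292717]]
scene 0.06 [[-3.04191475  1.50597965]]
((0.1339534404262821, 0.402103492851678), 1.0697900666485851)
((0.5714455402934604, -0.09226619257415081), 1.012659261115394)
((-0.027104284612185836, 0.16054552796597577), 0.9563765219256267)
```

```bash
python3 -m crank '[[30,14,0,0,0,0,0],[42,19.5,0,0,0,0,0],[42,19.5,0,0,0,0,0],[42,19.5,0,0,0,0,0],[42,19.5,0,0,0,0,0],[42,19.5,0,0,0,0,0],[42,19.5,0,0,0,0,0],[42,19.5,0,0,0,0,0]]' 30
python3 -m crank '[[15,7,10,0,0,0,0],[0,0,10,0,0,0,0],[0,0,10,0,0,0,0],[0,0,10,0,0,0,0],[0,0,0,0,0,0,0],[0,0,0,0,0,0,0],[0,0,0,0,0,0,0],[0,0,0,0,0,0,0]]' 30
python3 - <<'E'
from h import *
c=calibration('wrist');snap('wrist','w33.png')
print(proj(c,[[.367,.286,.046]]));plan([.367,.286,.235],167,6)
E
```

```text
clock: 64.05
tcp_pos: [0.3819, 0.2786, 0.3725]
orientation: [0.0, 0.114, 0.994, 0.0]
wrist_force: [0.3, 0.7, -0.1]
finger_gap: -0.0002
clock: 65.05
tcp_pos: [0.3703, 0.2882, 0.333]
orientation: [0.0, 0.114, 0.994, 0.0]
wrist_force: [0.7, 0.1, 0.3]
finger_gap: -0.0002
[[274.25755782 205.63115159]]
at [0.3702 0.2882 0.3329] psi 167.0 tilt [-0. -0. -0.] row [ 0.4 -0.5 16.3] turn -0.01 x 6
```

View pics/w33.png

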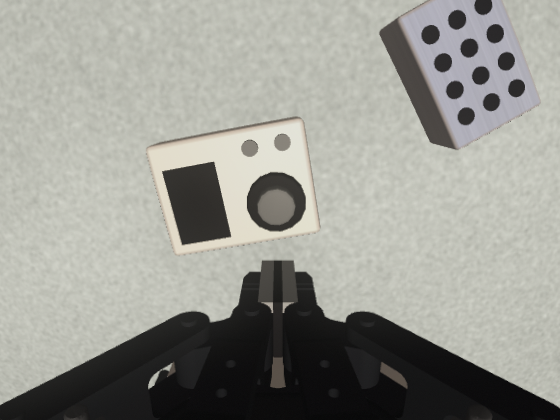

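```bash
python3 -m crank '[[0.5,-0.5,16,0,0,0,0],[0.5,-0.5,16,0,0,0,0],[0.5,-0.5,16,0,0,0,0],[0.5,-0.5,16,0,0,0,0],[0.5,-0.5,16,0,0,0,0],[0.5,0,16,0,0,0,0],[0,0,5,0,0,0,0],[0,0,0,0,0,0,0]]' 30
python3 - <<'E'
from h import *
s=get_state();print(s['tcp_pos'],s['wrist_force'])
E
```

```text
clock: 66.1
tcp_pos: [0.3667, 0.2864, 0.2317]
orientation: [-0.0, 0.113, 0.994, -0.0]
wrist_force: [-0.1, -0.2, -0.3]
finger_gap: 0.0003
[0.36666392 0.28641449 0.23169346] [-0.05356196 -0.22538568 -0.2536191 ]
```

```bash
python3 -m crank '[[0,0,2,0,0,0,0],[0,0,2,0,0,0,0],[0,0,2,0,0,0,0],[0,0,2,0,0,0,0],[0,0,2,0,0,0,0],[0,0,2,0,0,0,0],[0,0,0,0,0,0,0],[0,0,0,0,0,0,0]]' 30
```

```text
clock: 67.1
tcp_pos: [0.367, 0.2866, 0.2238]
orientation: [0.002, 0.113, 0.994, 0.001]
wrist_force: [-10.3, -6.4, 40.8]
finger_gap: -0.0002
```

```bash
python3 -m crank '[[0,0,-3,0,0,0,0],[0,0,0,0,0,0,0],[0,0,0,0,0,0,0],[0,0,0,0,0,0,0],[0,0,0,0,0,0,0],[0,0,0,0,0,0,0],[0,0,0,0,0,0,0],[0,0,0,0,0,0,0]]' 30
python3 - <<'E'
from h import *
s=get_state();print(s['tcp_pos'],s['wrist_force'])
snap('wrist','w34.png');snap('side','d34.png');crop('d34.png',200,310,120,110,'c34.png',5)
E
```

```text
clock: 68.1
tcp_pos: [0.367, 0.2866, 0.2242]
orientation: [0.001, 0.113, 0.994, 0.001]
wrist_force: [-2.4, -1.9, 15.3]
finger_gap: -0.0
[0.36703391 0.28661302 0.2242465 ] [-2.44093858 -1.94926245 15.2894874 ]
```

View pics/w34.png

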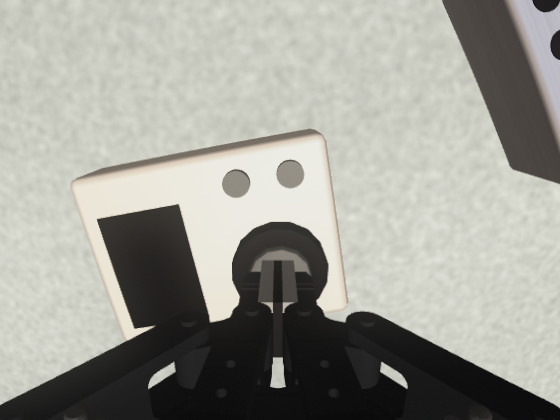

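View pics/c34.png

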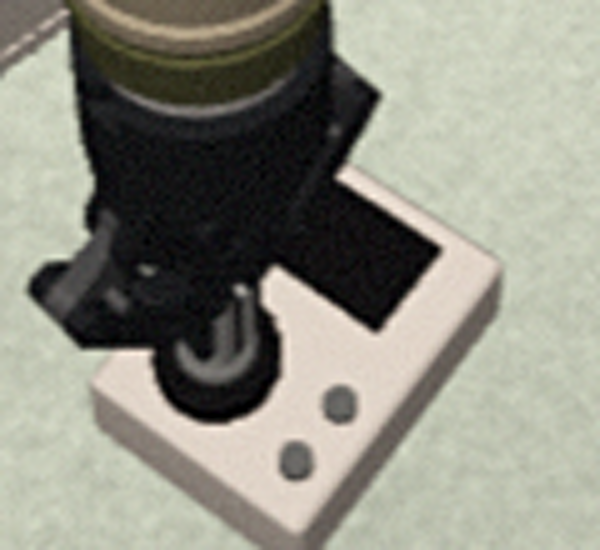

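```bash
python3 -m crank '[[0,0,-2,0,0,0,0],[0,0,0,0,0,0,0],[0,0,0,0,0,0,0],[0,0,0,0,0,0,0],[0,0,0,0,0,0,0],[0,0,0,0,0,0,0],[0,0,0,0,0,0,0],[0,0,0,0,0,0,0]]' 30
python3 -m crank '[[0,0,-2,0,0,0,0],[0,0,0,0,0,0,0],[0,0,0,0,0,0,0],[0,0,0,0,0,0,0],[0,0,0,0,0,0,0],[0,0,0,0,0,0,0],[0,0,0,0,0,0,0],[0,0,0,0,0,0,0]]' 30
python3 -m crank '[[0,0,-2,0,0,0,0],[0,0,0,0,0,0,0],[0,0,0,0,0,0,0],[0,0,0,0,0,0,0],[0,0,0,0,0,0,0],[0,0,0,0,0,0,0],[0,0,0,0,0,0,0],[0,0,0,0,0,0,0]]' 30
```

```text
clock: 69.2
tcp_pos: [0.3671, 0.2866, 0.2249]
orientation: [0.0, 0.114, 0.994, 0.0]
wrist_force: [3.5, 2.8, 4.6]
finger_gap: 0.0001
clock: 70.2
tcp_pos: [0.3665, 0.2863, 0.2265]
orientation: [-0.0, 0.114, 0.994, -0.0]
wrist_force: [1.9, 0.5, 3.2]
finger_gap: -0.0001
clock: 71.2
tcp_pos: [0.3665, 0.2863, 0.2285]
orientation: [-0.0, 0.114, 0.994, -0.0]
wrist_force: [0.0, -0.8, 2.0]
finger_gap: 0.0003
```

The force falls as a spring would while backing off (4.6, 3.2, 2.0 N), so the earlier 15–40 N was the button on its stop. I'll retract and make a last check.

```bash
python3 -m crank '[[0,0,-10,0,0,0,0],[0,0,-20,0,0,0,0],[0,0,-30,0,0,0,0],[0,0,-40,0,0,0,0],[0,0,-30,0,0,0,0],[0,0,0,0,0,0,0],[0,0,0,0,0,0,0],[0,0,0,0,0,0,0]]' 30
python3 - <<'E'
from h import *
snap('scene','s35.png');snap('side','d35.png')
crop('s35.png',150,120,280,260,'c35.png',2.3)
crop('d35.png',30,190,270,220,'c36.png',2.9)
print(get_state()['wrist_force'],get_state()['qvel'])
A=cv2.imread('pics/side0.png').mean(2);B=cv2.imread('pics/d35.png').mean(2)
a=A[200:245,180:205];b=B[200:245,180:205];print(cv2.phaseCorrelate(a-a.mean(),b-b.mean(),cv2.createHanningWindow((25,45),cv2.CV_64F)))
E
```

```text
clock: 72.2
tcp_pos: [0.3662, 0.2861, 0.3574]
orientation: [-0.001, 0.114, 0.994, -0.001]
wrist_force: [-0.3, -0.1, 0.7]
finger_gap: -0.0
[ 0.68004134 -0.30521226 -0.01922393] [ 6.38812803e-05 -1.79991695e-03  5.80151666e-03  1.25141400e-04
  9.18717632e-04 -2.77947903e-04]
((0.4844179942920963, 0.3856449819981336), 0.8735402678649552)
```

View pics/c35.png

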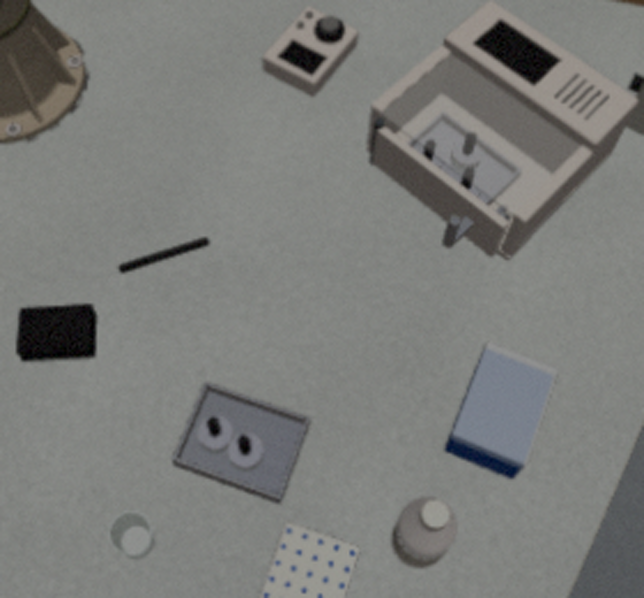

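View pics/c36.png

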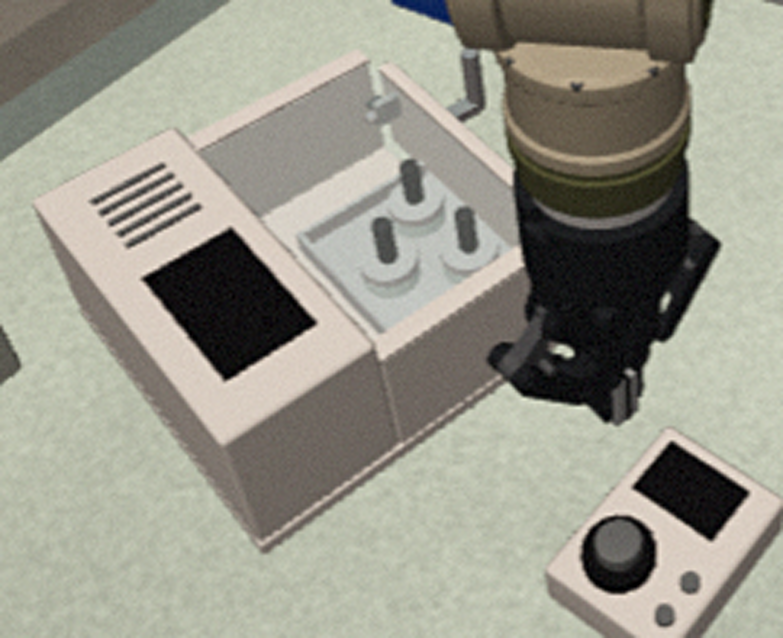

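View pics/s35.png

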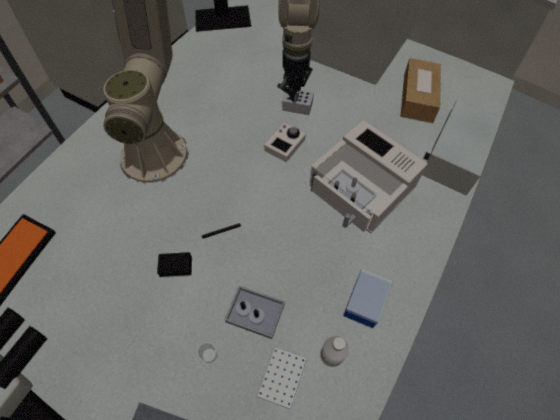

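View pics/d35.png

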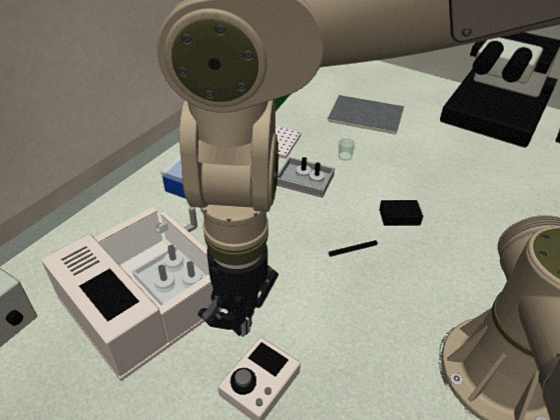

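No other pots are left on the bench, the bystanders are in place and the door is shut.

```bash
python3 -c "
from workcell import *
print(hand_in())"
```

```text
the job is handed in; nothing more can be done
None
```

I finished the changeover and handed it in at about 72 s on the robot's clock. `hand_in()` gives no verdict, so everything below is from my own checks.

**What I did:**
- Swung the door open by its post to about 1.54 rad.
- Moved both finished pots to the out-tray.
- Stood the three fresh pots on the door's tray. No fourth fresh pot was visible anywhere on the bench.
- Closed the door until it stalled at about 18 N, then pressed the start button and moved clear.

**Last checks:**
- **Pots:** the last pictures show three pots upright on the door tray and two in the out-tray, and the beaker, slide box and pen in place by eye.
- **Finished pot shifted:** one moved about 20 mm after I placed it, probably the announced knock. It is still upright and flat, close beside the other. I measured the two at x −31 and +10 mm and y −1 and −10 mm, inside the limits, so I left them.
- **Door:** the post is within about 1.5 mm of its first picture. The side camera shows a 0.6 px shift and the scene camera 0.1–0.6 px depending on the crop. They don't agree exactly, but neither shift is in the direction an ajar door would give, so I read it as seated.
- **Button:** the press reached 41 N at the fingertips, more than intended. The force then fell like a spring as I backed off (4.6, 3.2, 2.0 N), which shows it was fully down.

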